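# Sort the returned stock at the pharmacy counter

## Task

Put the returned stock away in its trays: stand both small amber bottles in the yellow tray and the jar with the green lid in the green tray, and lay the navy carton flat in the blue tray with the small white carton lying on the middle of its top. Never tip the bottles or the jar over, and leave the big white bottle and the pen cup where they stand. Leave everything released and at rest.

Things in the scene. Friction and masses are not known exactly. Their poses are not given: they have to be found in the camera images.
- bottle_white_cap: small round amber pill bottle with a white band and a white cap, standing upright: 36 mm diameter over its whole length, 70 mm tall, about 60 g. Origin: centre of its base; z up along its axis. Belongs in the yellow tray.
- bottle_red_cap: small round amber pill bottle with a white band and a red cap, standing upright: 36 mm diameter over its whole length, 70 mm tall, about 60 g. Origin: centre of its base; z up along its axis. Belongs in the yellow tray.
- jar: squat round white jar with a green band and a green lid, standing upright: 54 mm diameter over its whole length, 55 mm tall, about 120 g. Origin: centre of its base; z up along its axis. Belongs in the green tray.
- carton_large: the larger, navy blue medicine carton with a white band across it near one end, lying flat: 80 mm along its x, 56 mm along its y, 50 mm high, about 160 g, rigid. Origin: centre of its underside; z up. Belongs flat on the floor of the blue tray, under the small carton.
- carton_small: the smaller, white medicine carton with a light-blue band across it near one end, lying flat: 64 mm along its x, 44 mm along its y, 40 mm high, about 80 g, rigid. Origin: centre of its underside; z up. Belongs flat on top of the navy carton, roughly centred (within 15 mm), once that is in the blue tray.
- tray_yellow: fixed open yellow plastic tray, rectangular, outside 100 mm along its x, 150 mm along its y and 20 mm high, walls and floor 4 mm thick (inside 92 x 142 mm, floor 4 mm above the counter). Origin: centre of the underside, on the counter; z up. For the two amber bottles: room for both side by side along its y.
- tray_blue: fixed open blue plastic tray, rectangular, outside 100 mm along its x, 150 mm along its y and 20 mm high, walls and floor 4 mm thick (inside 92 x 142 mm, floor 4 mm above the counter). Origin: centre of the underside, on the counter; z up. For the two cartons.
- tray_green: fixed open green plastic tray, rectangular, outside 100 mm along its x, 150 mm along its y and 20 mm high, walls and floor 4 mm thick (inside 92 x 142 mm, floor 4 mm above the counter). Origin: centre of the underside, on the counter; z up. For the jar.
- big_bottle: bystander, not to be moved: big white bottle with a light-blue cap, 60 mm diameter, 95 mm tall, loose, 300 g. Origin: centre of its base.
- pen_cup: bystander, not to be moved: dark steel cup with three pens, 70 mm diameter, cup 70 mm tall and pens up to about 110 mm, loose, 250 g. Origin: centre of its base.
There are look-alikes about, which are no part of the job. Leave any black look-alike of the carton_small alone. Several things look just like the jar: the one meant starts nearest to the robot's base.

How it is judged:
By the outcome, as a careful person would: the job done as asked, in the order asked, and still so for the second after the job is handed in, with the robot touching nothing.
It also fails if it takes over 120 s, if anything falls off the work surface, if the arm or the gripper's body presses on something with over 40 N, if the wrist force passes 120 N, or if a joint passes its speed limit or range.

## Robot

A 7-joint arm with a two-finger parallel gripper is mounted at the origin on the work surface. World frame = base frame: x ahead of the robot, y to its left, z up, the work surface at z = 0. Lengths are in m, angles in degrees, forces in N, time in s.
With the tool pointing down it reaches from about 0.425 to 0.8 m from the base axis. Payload 8.3 kg.
Tool frame: the origin (TCP) lies at the very end of the fingers, on their centre line; the grasp point (between the pads) lies 19 mm behind it (env.hold_point_z is the distance from the TCP to the grasp point, in m); z points along the fingers, y is the line along which they close (so a half turn about z gives the same grasp; the last joint's range is limited). The gripper opens to 85 mm and grips with 20 to 120 N. Pads are 22 mm wide; open, the fingers measure 114 mm over their backs; the gripper's body (76 mm by 85 mm) begins 54 mm behind the grasp point. The pads swing forward as they close: fully open they stand 13 mm farther back than shut.
Start: joints at [68.417, 21.967, 0.94, 78.501, -0.361, 79.538, -2.664], TCP at [0.193, -0.594, 0.231] pointing down, gripper open.
Joint ranges: [-169.22, 169.22], [-14.56, 117.87], [-87.37, 89.26], [10.42, 133.3], [-82.24, 262.24], [0.94, 117.77], [-172.7, 172.7]. Speed limits (degrees/s): [136.94, 136.94, 172.46, 172.46, 180, 180, 180].

## Interface

Orientations are given as a 3x3 rotation matrix whose columns are the frame's x, y, z axes.
In Python, from workcell import env gives the robot as it stands. The module is installed in compiled form; this text tells all that it offers.
- The arm moves only by the tool arm_command, never from a script. Its argument "rows" is one flat list of numbers, 7 for each row, row after row: the closure in counts, from 0 (fully open) to 255 (shut), then the shift along the tool's x, y, z in cm, then the turn, a rotation vector about the tool's x, y, z in degrees. A call has 1 to 10 rows; each row is the pose to reach, as a shift and turn from the pose commanded when the call began, along the tool's axes at that moment; what a row does not reach only later rows make up. A row lasts 1/10 s, in which the tool goes at most 50 mm and 8.59 degrees, less where a joint would pass 70% of its speed; a pose out of reach is approached as far as the arm can. A call with a gripper value outside its range is refused whole. The fingers move at their own pace and stop on an object; "squeeze" is the grip in N (left out, the last holds). Time passes only in rows, so rows that repeat a pose let the fingers close. It gives the time, the measured TCP pose, the force, the opening and the grip force at its end, in the units of the state.
- env.get_obs(): the state, without advancing time (a new reading comes with each control period).
- env.snapshot(name): name is "side" or "top"; returns the picture (384x512x3 uint8, red, green, blue); there is no depth.
- env.camera_model(name): a dict with "fovy" (degrees; the focal length in pixels is half the picture's height over the tangent of half this angle, whatever the lens; pixels are square), "cx", "cy" (the principal point, pixels), "k1" (the pictures are not rectified: a ray, as slopes to the right and down, at radius r is drawn at 1 + k1 r^2 times it, then the intrinsics apply), "camera_from_world" (4x4, takes a point from world to camera coordinates). Camera axes: x right, y up, looking along -z (the intrinsics and any distortion apply to the point x, -y, -z); pixel columns grow to the right and rows downward; lengths in m; the calibration is good to about 2 mm. A picture is of the moment at which its call begins. camera_model takes no time and is no camera call.
- env.job_done(): hands the job in; it is judged then, once.
Trained networks look in the newest picture that a camera, given by its name, has taken for a name from the list of things; names that differ only in an ending like _2 or _b are one class to them, and where a whole thing is asked for, a point or a joint stands for the part that bears it (a point fixed in the world has none). Each returns a list of dicts, best first, with "confidence" (0 to 1); they miss things now and then, are a little off and sometimes report something else, mostly with a low value. They report only what shows in the picture. A call takes as long as a camera call. They do not tell look-alikes from the thing itself.
- env.look_for(camera, thing): "box" ([centre column, centre row, width, height] in pixels, round what is visible of it).
The state is a dict: "clock": time; "joints": joint angles; "joint_vel": joint speeds; "joint_torque": joint torques, N m; "tcp_pos": TCP position; "tool_rot": TCP orientation; "ft_force": force on the tool from outside, world axes, zero at the start; "ft_torque": the same for the moment, N m; "width": finger opening in m; "grip_force": force on a finger pad.
Only numpy, scipy, OpenCV 4.12 (cv2) and the standard library are available. Lean on these libraries where they do the work, as an engineer would, in place of code of your own. Each camera call takes 0.05 s, during which the arm holds its last target. There are 200 camera calls.

## Working session

There is one attempt and no reset: what is moved stays moved. The work goes in short steps, Python scripts to look and compute and a tool call to move; the robot and the scene stay as the last step left them, time stands still between calls to the robot, and variables do not carry over. Pictures are saved under pics/ and viewed, at most 14 in all, crops included, and the job is handed in when it is done.

Besides the shell and the picture viewer there is one more tool, called as name(argument=value, ...), one argument or row to a line, values as JSON. arm_command: Moves the arm, as the interface text tells. Its arguments: {"type":"object","properties":{"rows":{"type":"array","items":{"type":"number"}},"squeeze":{"type":"number"}},"required":["rows"]}

```bash
mkdir -p pics
python3 - <<'E'
from workcell import env
import cv2,json,numpy as np
print(env.get_obs(), env.hold_point_z)
for n in("side","top"):
    cv2.imwrite(f"pics/{n}0.png",env.snapshot(n)[:,:,::-1])
    print(n,env.camera_model(n))
    for t in["bottle_white_cap","bottle_red_cap","jar","carton_large","carton_small","tray_yellow","tray_blue","tray_green","big_bottle","pen_cup"]:
        print(t,[(np.round(d["box"]).astype(int).tolist(),round(d["confidence"],2)) for d in env.look_for(n,t)])
E
```

```text
{'clock': 0.0, 'joints': array([68.41786248, 22.016176  ,  0.93794185, 78.56095817, -0.36029358,
       79.53781377, -2.6639463 ]), 'joint_vel': array([ 0.01510338, -0.01377936, -0.06741603,  0.03543501,  0.10338008,
        0.02696021,  0.05466017]), 'joint_torque': array([ 4.93012358e-04, -6.27601933e+01,  8.44439920e-01, -3.71825767e+01,
        1.66745234e-02,  1.41280584e-02, -2.29755756e-05]), 'tcp_pos': array([ 0.19278827, -0.59399882,  0.23027156]), 'tool_rot': array([[ 9.51150737e-01,  3.08726183e-01, -6.47536996e-04],
       [ 3.08726859e-01, -9.51148946e-01,  1.84640334e-03],
       [-4.58710740e-05, -1.95611996e-03, -9.99998086e-01]]), 'ft_force': array([0.35748243, 0.31185434, 0.06539813]), 'ft_torque': array([ 0.02350772,  0.00343109, -0.04184798]), 'grip_force': 0.0, 'width': 0.08517499904748338} 0.0187
side {'fovy': 42.48285862167197, 'cx': 253.27034577720352, 'cy': 181.19812530540048, 'k1': -0.1458420838214253, 'camera_from_world': array([[-0.90896169, -0.41684122, -0.00565975,  0.4848333 ],
       [ 0.31556198, -0.69685755,  0.6440576 , -0.18304844],
       [-0.2724
[... 735 characters left out ...]
0.00525882, -0.02013912],
       [ 0.99393442,  0.00303224,  0.10993255, -0.5493885 ],
       [-0.10994664,  0.00495549,  0.99392514, -1.11434443],
       [ 0.        ,  0.        ,  0.        ,  1.        ]])}
bottle_white_cap [([365, 277, 25, 13], 0.48)]
bottle_red_cap [([177, 249, 14, 15], 0.58)]
jar [([194, 197, 23, 24], 0.98), ([245, 226, 22, 27], 0.72), ([134, 184, 63, 49], 0.34)]
carton_large [([118, 277, 33, 38], 0.74)]
carton_small [([302, 246, 32, 30], 0.97), ([260, 270, 24, 29], 0.95), ([366, 277, 20, 11], 0.71)]
tray_yellow [([134, 184, 68, 52], 0.63)]
tray_blue []
tray_green [([358, 188, 62, 45], 0.92)]
big_bottle [([166, 115, 30, 31], 0.73)]
pen_cup [([329, 118, 33, 33], 0.69)]
```

Run:
```python
import cv2
for n in("side","top"):
    im=cv2.imread(f"pics/{n}0.png")
    c=im[60:360,90:410] if n=="side" else im[80:320,80:400]
    cv2.imwrite(f"pics/{n}0c.png",cv2.resize(c,None,fx=2.0 if n=="side" else 2.5,fy=2.0 if n=="side" else 2.5,interpolation=cv2.INTER_CUBIC))
```

```text
(no output)
```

View pics/side0c.png

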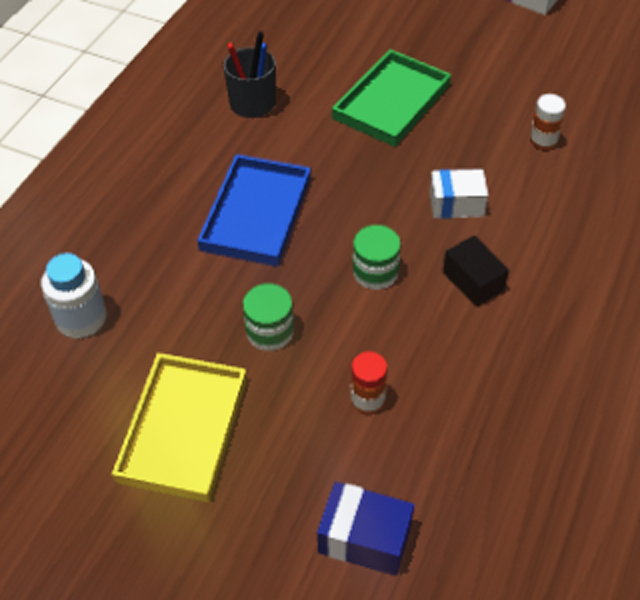

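View pics/top0c.png

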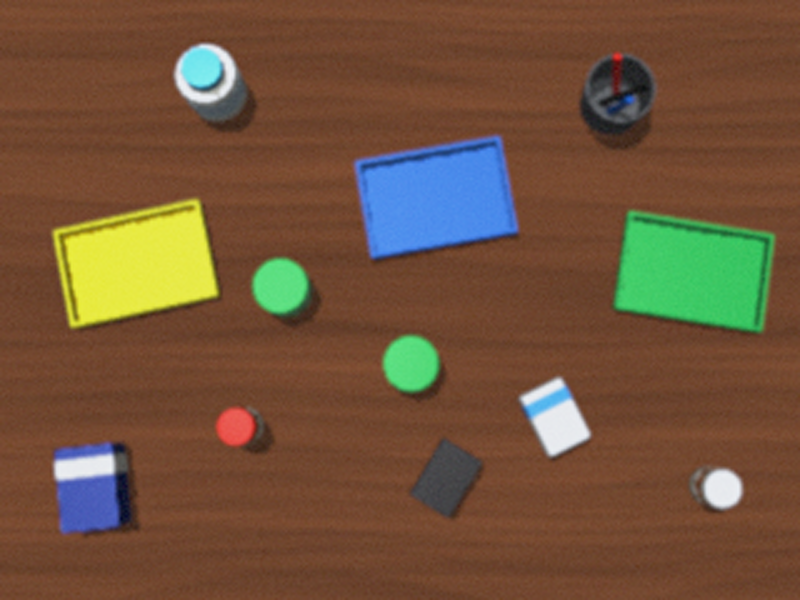

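Side view: the crop (offset 90,60; ×2) shows navy carton bottom centre and red bottle at (370,380). The jars are at (377,257) and (268,315), the white carton at (460,193), the black look‑alike at (475,270) and the white bottle at (547,120). The top view agrees. The jar at top crop (411,364) is the one nearer the base. Next I fit poses by silhouette in both views.

```bash
cat > h.py <<'E'
import numpy as np,cv2
from workcell import env
from scipy.optimize import minimize,least_squares
CM={n:env.camera_model(n) for n in("side","top")}
def proj(n,P):
    m=CM[n];T=m["camera_from_world"];c=np.atleast_2d(P)@T[:3,:3].T+T[:3,3]
    s=np.c_[c[:,0],-c[:,1]]/-c[:,2:3];s=s*(1+m["k1"]*(s**2).sum(1,keepdims=True))
    return s*192/np.tan(np.radians(m["fovy"]/2))+[m["cx"],m["cy"]]
def tri(uv):  # {cam:(u,v)}
    r=least_squares(lambda p:np.concatenate([proj(n,p)[0]-uv[n] for n in uv]),[.55,0,.05]);return r.x,np.abs(r.fun).max()
def ground(n,uv,z):
    return least_squares(lambda p:proj(n,[p[0],p[1],z])[0]-uv,[.55,0]).x
def box(x,y,a,L,W,z0,z1):
    a=np.radians(a);X=np.array([[sx*L/2,sy*W/2] for sx,sy in((1,1),(1,-1),(-1,-1),(-1,1))])@np.array([[np.cos(a),np.sin(a)],[-np.sin(a),np.cos(a)]])+[x,y]
    return np.vstack([np.c_[X,np.full(4,z)] for z in(z0,z1)])
def cyl(x,y,D,z0,z1):
    t=np.linspace(0,2*np.pi,32,endpoint=False);X=np.c_[x+D/2*np.cos(t),y+D/2*np.sin(t)]
    return np.vstack([np.c_[X,np.full(32,z)] for z in(z0,z1)])
def sil(n,P,s=4):
    m=np.zeros((384*s,512*s),np.uint8);q=proj(n,P).astype(np.float32)
    cv2.fillConvexPoly(m,cv2.convexHull(np.round((q+.5)*s-.5).astype(np.int32)),1);return m
def blob(img,mask,near,rad=45):
    """component(s) near a pixel, hull-filled, x4"""
    k=np.zeros_like(mask);cv2.circle(k,tuple(int(v) for v in near),rad,1,-1)
    nl,l,st,ce=cv2.connectedComponentsWithStats((mask&k).astype(np.uint8))
    if nl<2:return None
    i=1+np.argmax(st[1:,4]);return cv2.resize((l==i).astype(np.float32),None,fx=4,fy=4,interpolation=cv2.INTER_LINEAR)>.5
def fit(f,p0,masks,step):
    def cost(p):
        c=0
        for n,m in masks.items():
            s=sil(n,f(p))>0;c+=1-(s&m).sum()/(s|m).sum()
        return c/len(masks)
    S=np.vstack([p0]+[np.array(p0)+np.eye(len(p0))[i]*step[i] for i in range(len(p0))])
    r=minimize(cost,p0,method="Nelder-Mead",options=dict(initial_simplex=S,maxiter=150,xatol=1e-4,fatol=1e-4));return r.x,1-r.fun
def hsv(img):
    return [c.astype(int) for c in cv2.split(cv2.cvtColor(img,cv2.COLOR_RGB2HSV))]
E
cat > m1.py <<'E'
from h import *
I={n:cv2.imread(f"pics/{n}0.png")[:,:,::-1].copy() for n in("side","top")}
S=lambda u,v:(u/2+90,v/2+60); T=lambda u,v:(u/2.5+80,v/2.5+80)
for nm,s,t in [("redcap",S(370,364),T(236,426)),("whitecap",S(550,102),T(722,489)),("jarA",S(377,242),T(411,364)),("jarB",S(268,300),T(281,286)),("big",S(66,265),T(202,67))]:
    p,e=tri({"side":s,"top":t});print(nm,p.round(4),"res",round(e,2),"R",np.hypot(*p[:2]).round(3))
out={n:cv2.resize(I[n],None,fx=2,fy=2) for n in I}
H={n:hsv(I[n]) for n in I}
col=dict(yellow=lambda h,s,v:(h>22)&(h<35)&(s>110)&(v>90),blue=lambda h,s,v:(h>105)&(h<122)&(s>120)&(v>70),green=lambda h,s,v:(h>50)&(h<75)&(s>120)&(v>50),
 navy=lambda h,s,v:((h>108)&(h<130)&(s>60))|((s<60)&(v>120)),white=lambda h,s,v:((s<70)&(v>90))|((h>98)&(h<120)&(s>60)&(v>90)))
for nm,c,s,t,L,W,hh,a0 in [("tray_yellow","yellow",(179,272),(134,184),.1,.15,.02,10),("tray_blue","blue",(219,167),(255,159),.1,.15,.02,10),("tray_green","green",(286,108),(358,188),.1,.15,.02,-8),
  ("carton_large","navy",(272,325),(116,275),.08,.056,.05,5),("carton_small","white",(320,157),(302,247),.064,.044,.04,25)]:
    M={n:blob(I[n],col[c](*H[n]),q) for n,q in(("side",s),("top",t))}
    g=ground("top",t,hh/2)
    p,iou=fit(lambda p:box(p[0],p[1],p[2],L,W,0,hh),[*g,a0],M,[.01,.01,5])
    p4,iou4=fit(lambda p:box(p[0],p[1],p[2],L,W,p[3]-hh,p[3]),[*p,hh],M,[.004,.004,2,.01])
    print(nm,p.round(4),round(iou,3),"| free top z",p4.round(4),round(iou4,3),"R",np.hypot(*p[:2]).round(3))
    for n in out:
        q=((proj(n,box(*p,L,W,0,hh))+.5)*2).astype(np.int32)
        for k in(q[:4],q[4:]):cv2.polylines(out[n],[k.reshape(-1,1,2)],True,(255,0,255),1)
cv2.imwrite("pics/fit.png",np.hstack([out["side"][120:720,180:620],out["top"][200:620,180:560][:600].copy() if 0 else cv2.copyMakeBorder(out["top"][230:630,180:540],0,200,0,0,cv2.BORDER_CONSTANT)])[:,:,::-1])
cv2.imwrite("pics/fitt.png",out["top"][220:640,180:860][:,:,::-1])
E
python3 m1.py
```

```text
redcap [0.4094 0.164  0.068 ] res 0.26 R 0.441
whitecap [ 0.352  -0.2982  0.0702] res 0.23 R 0.461
jarA [ 0.4703 -0.0023  0.052 ] res 0.02 R 0.47
jarB [0.546  0.1251 0.0543] res 0.02 R 0.56
big [0.7532 0.1998 0.0936] res 0.37 R 0.779Traceback (most recent call last):
  File "m1.py", line 12, in <module>
    M={n:blob(I[n],col[c](*H[n]),q) for n,q in(("side",s),("top",t))}
         ~~~~^^^^^^^^^^^^^^^^^^^^^^
  File "h.py", line 24, in blob
    k=np.zeros_like(mask);cv2.circle(k,tuple(int(v) for v in near),rad,1,-1)
                          ~~~~~~~~~~^^^^^^^^^^^^^^^^^^^^^^^^^^^^^^^^^^^^^^^^
cv2.error: OpenCV(4.12.0) :-1: error: (-5:Bad argument) in function 'circle'
> Overload resolution failed:
>  - img data type = bool is not supported
>  - Expected Ptr<cv::UMat> for argument 'img'
```

```bash
sed -i 's/k=np.zeros_like(mask);/mask=mask.astype(np.uint8);k=np.zeros_like(mask);/' h.py; python3 m1.py
```

```text
redcap [0.4094 0.164  0.068 ] res 0.26 R 0.441
whitecap [ 0.352  -0.2982  0.0702] res 0.23 R 0.461
jarA [ 0.4703 -0.0023  0.052 ] res 0.02 R 0.47
jarB [0.546  0.1251 0.0543] res 0.02 R 0.56
big [0.7532 0.1998 0.0936] res 0.37 R 0.779
tray_yellow [ 0.5745  0.2794 12.4233] 0.967 | free top z [ 0.5744  0.2794 12.4653  0.0202] 0.968 R 0.639
tray_blue [ 0.6434 -0.0259 10.3787] 0.948 | free top z [ 0.6437 -0.0257  9.9164  0.0193] 0.949 R 0.644
tray_green [ 0.5678 -0.2894 -8.6609] 0.975 | free top z [ 0.5678 -0.2894 -8.6609  0.02  ] 0.975 R 0.637
carton_large [0.3503 0.3123 7.7973] 0.869 | free top z [0.3501 0.3125 8.4173 0.0521] 0.871 R 0.469
carton_small [ 0.4201 -0.1445 27.9869] 0.926 | free top z [ 0.4201 -0.1445 27.9869  0.04  ] 0.926 R 0.444
```

View pics/fitt.png

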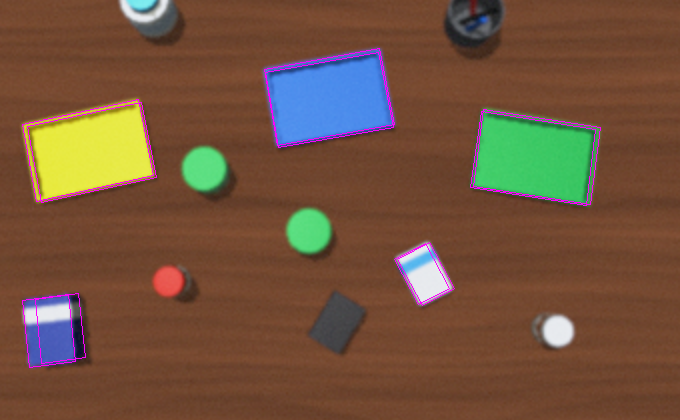

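View pics/fit.png

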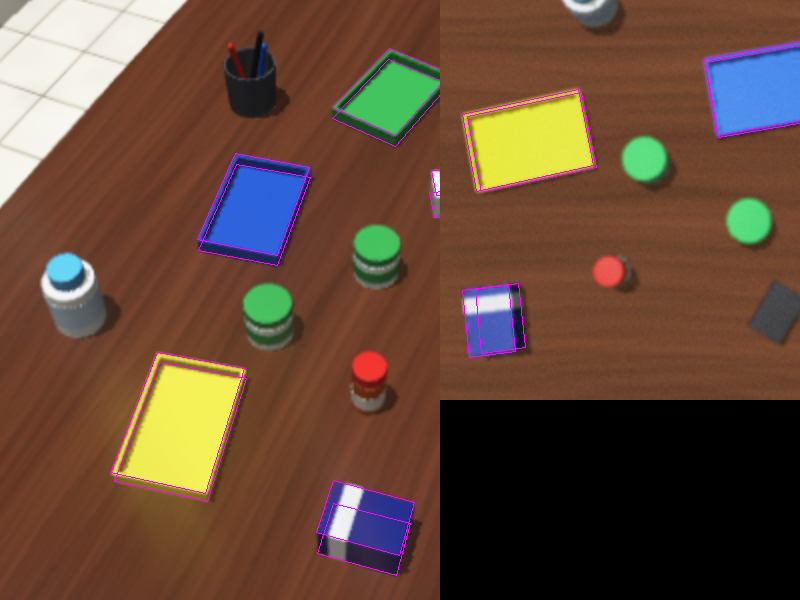

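Overlays hug the trays and cartons and the heights match: cap tops 0.068/0.070, jar 0.052. First I write a delta calculator, then fetch the white-cap bottle.

```bash
cat > plan.py <<'E'
# plan.py x,y,z,theta ... : tool-frame shift (cm) and z turn (deg) for successive poses, tool down; theta=angle of tool x
import sys,numpy as np
from workcell import env
o=env.get_obs();p=o["tcp_pos"];R=o["tool_rot"];th=np.degrees(np.arctan2(R[1,0],R[0,0]))
print("now",p.round(4),"th",round(th,1),"tilt",np.degrees(np.arccos(-R[2,2])).round(2),"w",round(o["width"],4),"grip",round(o["grip_force"],1),"F",o["ft_force"].round(1),"t",round(o["clock"],2),"j",o["joints"].round(0))
for a in sys.argv[1:]:
    x,y,z,t=map(float,a.split(","));d=np.array([x,y,z])-p;c,s=np.cos(np.radians(th)),np.sin(np.radians(th))
    turn=-((t-th+180)%360-180)
    print(a,"->",np.round([100*(c*d[0]+s*d[1]),100*(s*d[0]-c*d[1]),-100*d[2]],2),"turn",round(turn,1),"dist",np.linalg.norm(d).round(3))
    p=np.array([x,y,z]);th=t
E
python3 plan.py 0.352,-0.298,0.13,50 0.352,-0.298,0.026,50
```

```text
now [ 0.193  -0.5944  0.2313] th 18.0 tilt 0.01 w 0.0853 grip 0.0 F [-0.5 -1.  -0. ] t 1.1 j [68. 22.  1. 79. -0. 80. -3.]
0.352,-0.298,0.13,50 -> [ 24.28 -23.29  10.13] turn -32.0 dist 0.351
0.352,-0.298,0.026,50 -> [ 0.   0.  10.4] turn -0.0 dist 0.104
```

arm_command(
  rows=[0,3,-2.9,1.3,0,0,-4,0,6.1,-5.8,2.5,0,0,-8,0,9.1,-8.7,3.8,0,0,-12,0,12.1,-11.6,5,0,0,-16,0,15.2,-14.5,6.3,0,0,-20,0,18.2,-17.5,7.6,0,0,-24,0,21.2,-20.4,8.9,0,0,-28,0,24.3,-23.3,10.1,0,0,-32,0,24.3,-23.3,10.1,0,0,-32,0,24.3,-23.3,10.1,0,0,-32],
  squeeze=40,
)

```text
clock: 2.1
tcp_pos: [0.3526, -0.2971, 0.1304]
tool_rot: [[0.641, 0.767, -0.0], [0.767, -0.641, -0.0], [-0.0, -0.0, -1.0]]
ft_force: [-0.5, -0.6, -0.7]
width: 0.0854
grip_force: 0.0
```

```bash
python3 plan.py 0.352,-0.298,0.13,50 0.352,-0.298,0.026,50
python3 - <<'E'
from workcell import env
import cv2
im=env.snapshot("top")[:,:,::-1];im2=env.snapshot("side")[:,:,::-1]
import numpy as np
a=cv2.resize(im[200:340,280:440],None,fx=2.5,fy=2.5);b=cv2.resize(im2[60:200,300:460],None,fx=2.5,fy=2.5)
cv2.imwrite("pics/a1.png",np.hstack([a,b]))
E
```

```text
now [ 0.3526 -0.2971  0.1304] th 50.1 tilt 0.01 w 0.0854 grip 0.0 F [-0.5 -0.6 -0.7] t 2.1 j [ 50.   7. -15. 111.   2.  62.  -6.]
0.352,-0.298,0.13,50 -> [-0.11  0.02  0.04] turn 0.1 dist 0.001
0.352,-0.298,0.026,50 -> [ 0.   0.  10.4] turn -0.0 dist 0.104
```

View pics/a1.png

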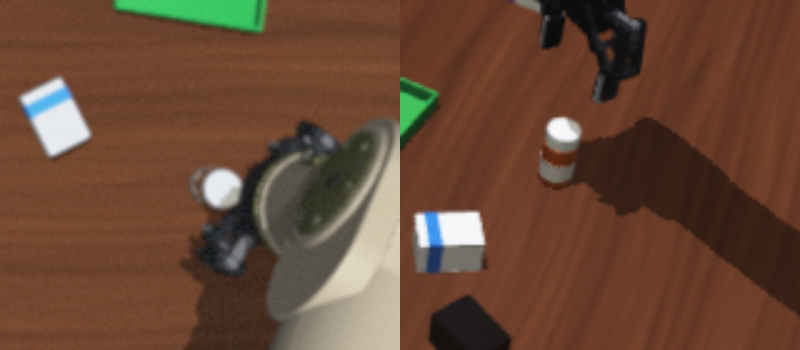

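The gripper straddles the bottle in direction; the offset looks like parallax. I check this against the projection before descending.

Run:
```python
from h import *
for z in(.14,.16):
  for n in("top","side"):
    P=np.array([.3526,-.2971,z]);y=np.array([.767,-.641,0])*.05
    print(z,n,[proj(n,P+k*y)[0].round(0).tolist() for k in(-1,0,1)])
```

```text
0.14 top [[362.0, 295.0], [376.0, 277.0], [390.0, 260.0]]
0.14 side [[381.0, 102.0], [369.0, 90.0], [358.0, 79.0]]
0.16 top [[365.0, 296.0], [379.0, 278.0], [393.0, 260.0]]
0.16 side [[383.0, 96.0], [371.0, 84.0], [359.0, 72.0]]
```

Projection agrees: side tips predicted (381,102)/(358,79), seen (382,98)/(359,78). Descend, grip, lift.

arm_command(
  rows=[0,-0.1,0,2,0,0,0,0,-0.1,0,5,0,0,0,0,-0.1,0,8,0,0,0,0,-0.1,0,10.4,0,0,0,0,-0.1,0,10.4,0,0,0,255,-0.1,0,10.4,0,0,0,255,-0.1,0,10.4,0,0,0,255,-0.1,0,10.4,0,0,0,255,-0.1,0,10.4,0,0,0,255,-0.1,0,10.4,0,0,0],
  squeeze=30,
)

```text
clock: 3.2
tcp_pos: [0.3522, -0.2993, 0.0277]
tool_rot: [[0.643, 0.766, 0.002], [0.766, -0.643, -0.002], [-0.0, 0.002, -1.0]]
ft_force: [-1.6, 0.2, 6.3]
width: 0.0351
grip_force: 29.4
```

arm_command(
  rows=[255,0,0,0,0,0,0,255,0,0,0,0,0,0,255,0,0,-1,0,0,0,255,0,0,-3,0,0,0,255,0,0,-6,0,0,0,255,0,0,-9,0,0,0,255,0,0,-12,0,0,0,255,0,0,-12.4,0,0,0],
)

```text
clock: 4.0
tcp_pos: [0.3534, -0.2999, 0.1551]
tool_rot: [[0.643, 0.766, 0.006], [0.766, -0.643, -0.005], [-0.0, 0.007, -1.0]]
ft_force: [0.0, 0.6, -0.9]
width: 0.0351
grip_force: 30.1
```

```bash
python3 plan.py 0.5,0.02,0.15,85 0.566,0.3165,0.15,102.4 0.566,0.3165,0.031,102.4
```

```text
now [ 0.3534 -0.2999  0.1551] th 50.0 tilt 0.42 w 0.0351 grip 30.1 F [ 0.   0.6 -0.9] t 4.0 j [ 51.   6. -15. 109.   2.  65.  -5.]
0.5,0.02,0.15,85 -> [33.93 -9.34  0.51] turn -35.0 dist 0.352
0.566,0.3165,0.15,102.4 -> [30.11  3.99 -0.  ] turn -17.4 dist 0.304
0.566,0.3165,0.031,102.4 -> [ 0.   0.  11.9] turn -0.0 dist 0.119
```

arm_command(
  rows=[255,2,-0.5,0,0,0,-2,255,6,-1.7,0,0,0,-6,255,10,-2.8,0,0,0,-10,255,14,-3.9,0,0,0,-14,255,18,-5,0,0,0,-19,255,22,-6.1,0,0,0,-23,255,26,-7.2,0,0,0,-27,255,30,-8.3,0.3,0,0,-31,255,33,-9.1,0.5,0,0,-34,255,33.9,-9.3,0.5,0,0,-35],
)

```text
clock: 5.0
tcp_pos: [0.4981, 0.026, 0.1447]
tool_rot: [[0.079, 0.997, -0.001], [0.997, -0.079, 0.002], [0.002, -0.001, -1.0]]
ft_force: [0.4, -0.8, -0.1]
width: 0.035
grip_force: 30.1
```

arm_command(
  rows=[255,2,0.3,0,0,0,-1,255,6,0.8,0,0,0,-4,255,10,1.3,0,0,0,-6,255,14,1.9,0,0,0,-8,255,18,2.4,0,0,0,-10,255,22,2.9,0,0,0,-13,255,26,3.5,0,0,0,-15,255,29,3.8,0,0,0,-17.4,255,30.1,4,0,0,0,-17.4,255,30.1,4,0,0,0,-17.4],
)

```text
clock: 6.0
tcp_pos: [0.5634, 0.3188, 0.1445]
tool_rot: [[-0.217, 0.976, -0.002], [0.976, 0.217, 0.0], [0.001, -0.002, -1.0]]
ft_force: [-0.3, -0.1, -1.4]
width: 0.0351
grip_force: 30.2
```

```bash
python3 plan.py 0.566,0.3165,0.0325,102.4
```

```text
now [0.5634 0.3188 0.1445] th 102.5 tilt 0.1 w 0.0351 grip 30.2 F [-0.3 -0.1 -1.4] t 6.0 j [ -5.  33. -41.  80.  22.  75. -34.]
0.566,0.3165,0.0325,102.4 -> [-0.28  0.21 11.2 ] turn 0.1 dist 0.112
```

arm_command(
  rows=[255,-0.3,0.2,2,0,0,0,255,-0.3,0.2,5,0,0,0,255,-0.3,0.2,8,0,0,0,255,-0.3,0.2,10,0,0,0,255,-0.3,0.2,10.8,0,0,0,255,-0.3,0.2,11.2,0,0,0,255,-0.3,0.2,11.2,0,0,0,255,-0.3,0.2,11.2,0,0,0],
)

```text
clock: 6.8
tcp_pos: [0.5678, 0.3148, 0.0347]
tool_rot: [[-0.214, 0.977, 0.002], [0.977, 0.214, 0.001], [0.0, 0.002, -1.0]]
ft_force: [-0.8, -0.7, -0.7]
width: 0.0352
grip_force: 30.2
```

```bash
python3 plan.py 0.566,0.3165,0.0318,102.4
```

```text
now [0.5678 0.3148 0.0347] th 102.4 tilt 0.11 w 0.0352 grip 30.2 F [-0.8 -0.7 -0.7] t 6.8 j [ -6.  39. -38.  86.  26.  64. -37.]
0.566,0.3165,0.0318,102.4 -> [ 0.2  -0.14  0.29] turn -0.0 dist 0.004
```

arm_command(
  rows=[255,0,0,0.2,0,0,0,255,0,0,0.3,0,0,0,255,0,0,0.3,0,0,0,0,0,0,0.3,0,0,0,0,0,0,0.3,0,0,0,0,0,0,0.3,0,0,0,0,0,0,0.3,0,0,0,0,0,0,-2,0,0,0,0,0,0,-6,0,0,0,0,0,0,-10,0,0,0],
)

```text
clock: 7.8
tcp_pos: [0.5664, 0.3144, 0.1338]
tool_rot: [[-0.215, 0.977, -0.002], [0.977, 0.215, -0.001], [-0.0, -0.002, -1.0]]
ft_force: [0.4, 0.4, 0.0]
width: 0.0854
grip_force: 0.0
```

```bash
python3 plan.py 0.566,0.3165,0.131,102.4 0.409,0.164,0.131,112 0.409,0.164,0.026,112
```

```text
now [0.5664 0.3144 0.1338] th 102.4 tilt 0.11 w 0.0854 grip 0.0 F [0.4 0.4 0. ] t 7.8 j [ -5.  34. -40.  81.  22.  73. -34.]
0.566,0.3165,0.131,102.4 -> [0.22 0.   0.28] turn -0.0 dist 0.003
0.409,0.164,0.131,112 -> [-11.52 -18.61  -0.  ] turn -9.6 dist 0.219
0.409,0.164,0.026,112 -> [ 0.   0.  10.5] turn -0.0 dist 0.105
```

arm_command(
  rows=[0,-2,-3,0.2,0,0,-1,0,-4,-6.2,0.2,0,0,-3,0,-6,-9.5,0.2,0,0,-5,0,-8,-13,0.2,0,0,-7,0,-10,-16.5,0.2,0,0,-9,0,-11.3,-18.6,0.2,0,0,-9.6,0,-11.3,-18.6,0.2,0,0,-9.6,0,-11.3,-18.6,0.2,0,0,-9.6],
)

```text
clock: 8.6
tcp_pos: [0.41, 0.1641, 0.1318]
tool_rot: [[-0.373, 0.928, 0.002], [0.928, 0.373, -0.001], [-0.001, 0.001, -1.0]]
ft_force: [-0.0, 0.6, 0.5]
width: 0.0854
grip_force: 0.0
```

```bash
python3 plan.py  0.409,0.164,0.026,112
cat > look.py <<'E'
# look.py name tu0,tv0,tu1,tv1 su0,sv0,su1,sv1 : crops of both views side by side
import sys,cv2,numpy as np
from workcell import env
o=[]
for n,a in zip(("top","side"),sys.argv[2:4]):
    u0,v0,u1,v1=map(int,a.split(","));o.append(cv2.resize(env.snapshot(n)[v0:v1,u0:u1,::-1],(400,int(400*(v1-v0)/(u1-u0))),interpolation=cv2.INTER_CUBIC))
h=max(i.shape[0] for i in o)
cv2.imwrite(f"pics/{sys.argv[1]}.png",np.hstack([cv2.copyMakeBorder(i,0,h-i.shape[0],0,0,cv2.BORDER_CONSTANT) for i in o]))
E
python3 look.py a2 80,140,280,320 110,200,310,380
```

```text
now [0.41   0.1641 0.1318] th 111.9 tilt 0.1 w 0.0854 grip 0.0 F [-0.   0.6  0.5] t 8.6 j [ 19.   8. -48. 112.   7.  63. -10.]
0.409,0.164,0.026,112 -> [ 0.03 -0.1  10.58] turn -0.1 dist 0.106
```

View pics/a2.png

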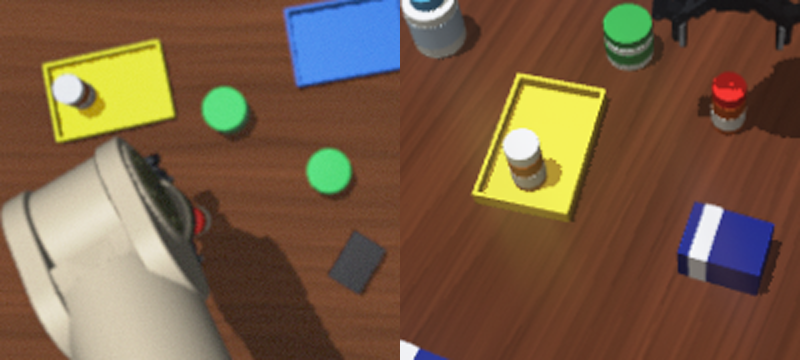

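White-cap bottle stands in the yellow tray; the red bottle stands under the gripper. A navy object also shows at the side view's bottom edge, around (118,377), so I'll check that. Now grasp the red bottle.

arm_command(
  rows=[0,0,-0.1,2,0,0,0,0,0,-0.1,5,0,0,0,0,0,-0.1,8,0,0,0,0,0,-0.1,10.4,0,0,0,0,0,-0.1,10.5,0,0,0,255,0,-0.1,10.5,0,0,0,255,0,-0.1,10.5,0,0,0,255,0,-0.1,10.5,0,0,0,255,0,-0.1,10.5,0,0,0,255,0,-0.1,10.5,0,0,0],
)

```text
clock: 9.7
tcp_pos: [0.4097, 0.1644, 0.0275]
tool_rot: [[-0.374, 0.927, 0.002], [0.927, 0.374, 0.0], [-0.001, 0.002, -1.0]]
ft_force: [-1.6, -1.2, 6.0]
width: 0.0355
grip_force: 29.4
```

arm_command(
  rows=[255,0,0,0,0,0,0,255,0,0,0,0,0,0,255,0,0,-1,0,0,0,255,0,0,-3,0,0,0,255,0,0,-6,0,0,0,255,0,0,-9,0,0,0,255,0,0,-12,0,0,0,255,0,0,-12.4,0,0,0],
)

```text
clock: 10.5
tcp_pos: [0.4105, 0.1651, 0.1544]
tool_rot: [[-0.375, 0.927, 0.006], [0.927, 0.375, 0.001], [-0.001, 0.006, -1.0]]
ft_force: [1.1, 0.5, -0.5]
width: 0.0354
grip_force: 30.2
```

```bash
python3 plan.py 0.583,0.242,0.15,102.4 0.583,0.242,0.032,102.4; python3 -c "
from h import *
I=cv2.imread('pics/side0.png');cv2.imwrite('pics/bl.png',cv2.resize(I[264:384,60:220],None,fx=2,fy=2))
print(ground('side',(118,376),.02),ground('side',(135,382),.02))"
```

```text
now [0.4105 0.1651 0.1544] th 112.0 tilt 0.37 w 0.0354 grip 30.2 F [ 1.1  0.5 -0.5] t 10.5 j [ 21.   6. -49. 110.   5.  65.  -8.]
0.583,0.242,0.15,102.4 -> [ 0.67 18.88  0.44] turn 9.6 dist 0.189
0.583,0.242,0.032,102.4 -> [ 0.   0.  11.8] turn -0.0 dist 0.118
[0.56571175 0.52624847] [0.5312347  0.52167453]
```

View pics/bl.png

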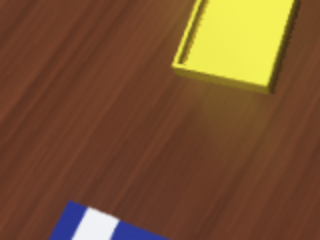

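A second blue banded object lies near (0.55, 0.52). I compare it with the carton while carrying on.

```bash
python3 -c "
from h import *
a=cv2.imread('pics/top0.png');b=cv2.imread('pics/side0.png')
print(proj('top',[.55,.52,.03]))
a=cv2.resize(a[140:320,0:160],(400,450));b=cv2.resize(b[284:384,90:310],(400,182))
cv2.imwrite('pics/cmp.png',np.hstack([a,cv2.copyMakeBorder(b,0,268,0,0,cv2.BORDER_CONSTANT)]))"
```

```text
[[ 36.670254  193.3836663]]
```

View pics/cmp.png

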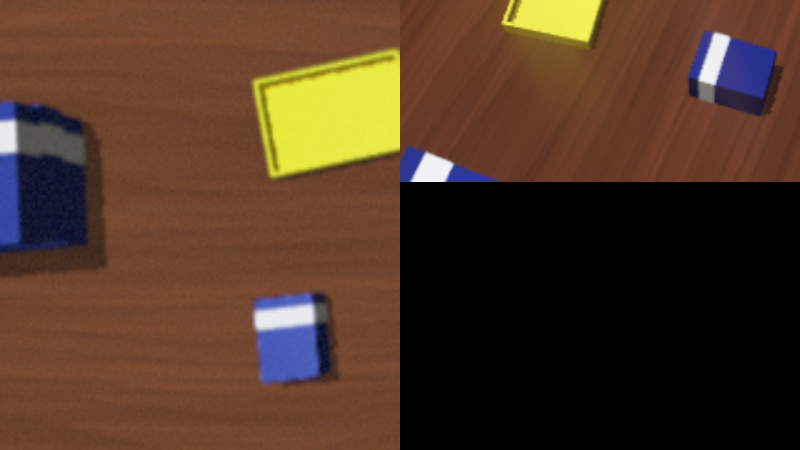

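arm_command(
  rows=[255,0,1.5,0,0,0,1,255,0.2,4.5,0,0,0,2,255,0.3,7.5,0,0,0,4,255,0.4,10.5,0,0,0,6,255,0.5,13.5,0.1,0,0,8,255,0.6,16.5,0.2,0,0,9,255,0.7,18.5,0.4,0,0,9.6,255,0.7,18.9,0.4,0,0,9.6,255,0.7,18.9,0.4,0,0,9.6],
)

```text
clock: 11.4
tcp_pos: [0.5809, 0.2415, 0.1457]
tool_rot: [[-0.215, 0.977, -0.002], [0.977, 0.215, 0.0], [0.001, -0.001, -1.0]]
ft_force: [0.3, -0.9, -0.5]
width: 0.0351
grip_force: 30.3
```

```bash
python3 plan.py 0.583,0.242,0.032,102.4
```

```text
now [0.5809 0.2415 0.1457] th 102.4 tilt 0.09 w 0.0351 grip 30.3 F [ 0.3 -0.9 -0.5] t 11.4 j [  4.  32. -42.  83.  22.  74. -28.]
0.583,0.242,0.032,102.4 -> [1.000e-02 2.200e-01 1.137e+01] turn 0.0 dist 0.114
```

The far one is much larger (about 140 mm long), so it is a look‑alike; mine matches 80×56. Place the red bottle.

arm_command(
  rows=[255,0,0.2,2,0,0,0,255,0,0.2,5,0,0,0,255,0,0.2,8,0,0,0,255,0,0.1,10,0,0,0,255,0,0.1,10.9,0,0,0,255,0,0,11.3,0,0,0,255,0,0,11.3,0,0,0,255,0,0,11.3,0,0,0],
)

```text
clock: 12.2
tcp_pos: [0.582, 0.2417, 0.0348]
tool_rot: [[-0.214, 0.977, 0.002], [0.977, 0.214, 0.001], [0.0, 0.002, -1.0]]
ft_force: [0.4, 0.4, -0.2]
width: 0.0353
grip_force: 30.3
```

```bash
python3 plan.py 0.583,0.242,0.0315,102.4
```

```text
now [0.582  0.2417 0.0348] th 102.4 tilt 0.12 w 0.0353 grip 30.3 F [ 0.4  0.4 -0.2] t 12.2 j [  2.  38. -40.  89.  26.  62. -31.]
0.583,0.242,0.0315,102.4 -> [0.01 0.11 0.33] turn -0.0 dist 0.004
```

arm_command(
  rows=[255,0,0,0.2,0,0,0,255,0,0,0.3,0,0,0,255,0,0,0.3,0,0,0,0,0,0,0.3,0,0,0,0,0,0,0.3,0,0,0,0,0,0,0.3,0,0,0,0,0,0,0.3,0,0,0,0,0,0,-2,0,0,0,0,0,0,-6,0,0,0,0,0,0,-10,0,0,0],
)

```text
clock: 13.2
tcp_pos: [0.5807, 0.2411, 0.1338]
tool_rot: [[-0.215, 0.977, -0.002], [0.977, 0.215, -0.0], [0.0, -0.002, -1.0]]
ft_force: [-0.1, -0.6, 0.5]
width: 0.0854
grip_force: 0.0
```

```bash
python3 - <<'E'
from h import *
T=lambda u,v:np.array((u/2.5+80,v/2.5+80))
for c in [(443,440),(482,465),(453,516),(412,491)]: print(ground("top",T(*c),.04).round(3))
E
python3 plan.py 0.470,-0.002,0.13,80 0.470,-0.002,0.022,80
```

```text
[ 0.397 -0.034]
[ 0.373 -0.072]
[ 0.324 -0.044]
[ 0.347 -0.004]
now [0.5807 0.2411 0.1338] th 102.4 tilt 0.11 w 0.0854 grip 0.0 F [-0.1 -0.6  0.5] t 13.2 j [  4.  32. -42.  84.  22.  72. -28.]
0.470,-0.002,0.13,80 -> [-21.36 -16.03   0.38] turn 22.4 dist 0.267
0.470,-0.002,0.022,80 -> [ 0.   0.  10.8] turn -0.0 dist 0.108
```

arm_command(
  rows=[0,-2,-1.5,0.2,0,0,2,0,-5.5,-4.2,0.2,0,0,6,0,-9,-6.8,0.2,0,0,10,0,-12.5,-9.4,0.2,0,0,14,0,-16,-12,0.2,0,0,18,0,-19.5,-14.6,0.3,0,0,21,0,-21.4,-16,0.4,0,0,22.4,0,-21.4,-16,0.4,0,0,22.4,0,-21.4,-16,0.4,0,0,22.4],
)

```text
clock: 14.1
tcp_pos: [0.4711, -0.0021, 0.1296]
tool_rot: [[0.175, 0.985, 0.001], [0.985, -0.175, -0.0], [-0.0, 0.001, -1.0]]
ft_force: [-0.3, 0.7, 0.4]
width: 0.0852
grip_force: 0.0
```

```bash
python3 plan.py 0.470,-0.002,0.022,80;python3 look.py a3 80,120,280,320 130,150,330,350
```

```text
now [ 0.4711 -0.0021  0.1296] th 79.9 tilt 0.04 w 0.0852 grip 0.0 F [-0.3  0.7  0.4] t 14.1 j [ 32.  11. -39. 109.   8.  63. -20.]
0.470,-0.002,0.022,80 -> [-1.000e-02 -1.100e-01  1.076e+01] turn -0.1 dist 0.108
```

View pics/a3.png

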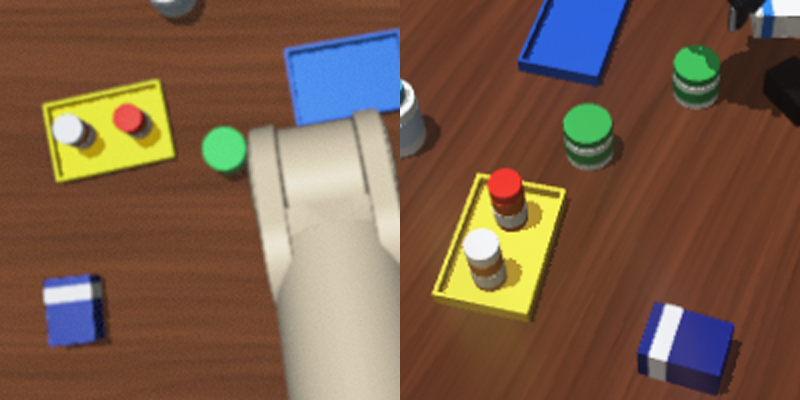

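Both bottles stand in the yellow tray, and the near jar is free under the gripper. Grasp it.

arm_command(
  rows=[0,0,-0.1,2,0,0,0,0,0,-0.1,5,0,0,0,0,0,-0.1,8,0,0,0,0,0,-0.1,10.5,0,0,0,0,0,-0.1,10.7,0,0,0,255,0,-0.1,10.7,0,0,0,255,0,-0.1,10.7,0,0,0,255,0,-0.1,10.7,0,0,0,255,0,-0.1,10.7,0,0,0,255,0,-0.1,10.7,0,0,0],
)

```text
clock: 15.2
tcp_pos: [0.4714, -0.0014, 0.0239]
tool_rot: [[0.174, 0.985, 0.003], [0.985, -0.174, 0.0], [0.001, 0.003, -1.0]]
ft_force: [-1.1, 3.1, 6.7]
width: 0.0531
grip_force: 32.1
```

arm_command(
  rows=[255,0,0,0,0,0,0,255,0,0,0,0,0,0,255,0,0,-1,0,0,0,255,0,0,-3,0,0,0,255,0,0,-6,0,0,0,255,0,0,-9,0,0,0,255,0,0,-12,0,0,0,255,0,0,-12.4,0,0,0],
)

```text
clock: 16.0
tcp_pos: [0.472, -0.0018, 0.1507]
tool_rot: [[0.174, 0.985, 0.007], [0.985, -0.174, -0.001], [-0.0, 0.007, -1.0]]
ft_force: [0.6, 0.7, -1.4]
width: 0.0533
grip_force: 32.1
```

```bash
python3 plan.py 0.568,-0.289,0.145,81 0.568,-0.289,0.03,81
```

```text
now [ 0.472  -0.0018  0.1507] th 80.0 tilt 0.38 w 0.0533 grip 32.1 F [ 0.6  0.7 -1.4] t 16.0 j [ 32.   9. -39. 107.   7.  65. -19.]
0.568,-0.289,0.145,81 -> [-26.62  14.44   0.57] turn -1.0 dist 0.303
0.568,-0.289,0.03,81 -> [ 0.   0.  11.5] turn -0.0 dist 0.115
```

arm_command(
  rows=[255,-1.5,0.8,0,0,0,0,255,-4.5,2.4,0,0,0,0,255,-8,4.3,0,0,0,0,255,-11.5,6.2,0,0,0,0,255,-15,8.1,0,0,0,0,255,-18.5,10,0,0,0,0,255,-22,11.9,0,0,0,0,255,-25,13.6,0.2,0,0,-0.5,255,-26.6,14.4,0.4,0,0,-1,255,-26.6,14.4,0.4,0,0,-1],
)

```text
clock: 17.0
tcp_pos: [0.5635, -0.2938, 0.1394]
tool_rot: [[0.162, 0.987, -0.004], [0.987, -0.162, 0.0], [-0.001, -0.004, -1.0]]
ft_force: [0.4, 0.3, -0.5]
width: 0.053
grip_force: 32.1
```

```bash
python3 plan.py 0.568,-0.289,0.03,81
```

```text
now [ 0.5635 -0.2938  0.1394] th 80.7 tilt 0.22 w 0.053 grip 32.1 F [ 0.4  0.3 -0.5] t 17.0 j [ 45.  29. -28.  83.  14.  72.   5.]
0.568,-0.289,0.03,81 -> [ 0.55  0.37 10.94] turn -0.3 dist 0.11
```

arm_command(
  rows=[255,0.2,0.1,2,0,0,0,255,0.2,0.1,5,0,0,0,255,0.2,0.1,8,0,0,0,255,0.2,0.1,10,0,0,0,255,0.2,0.1,10.8,0,0,0,255,0.2,0.1,11.1,0,0,0,255,0.2,0.1,11.1,0,0,0,255,0.2,0.1,11.1,0,0,0],
)

```text
clock: 17.8
tcp_pos: [0.5676, -0.2872, 0.0326]
tool_rot: [[0.157, 0.988, 0.002], [0.988, -0.157, -0.001], [-0.0, 0.002, -1.0]]
ft_force: [-0.2, 0.6, -1.4]
width: 0.0533
grip_force: 32.1
```

```bash
python3 plan.py 0.568,-0.289,0.0275,81
```

```text
now [ 0.5676 -0.2872  0.0326] th 81.0 tilt 0.11 w 0.0533 grip 32.1 F [-0.2  0.6 -1.4] t 17.8 j [ 43.  35. -27.  89.  18.  60.   3.]
0.568,-0.289,0.0275,81 -> [-0.17  0.07  0.51] turn -0.0 dist 0.005
```

Lower the last 5 mm, release, rise; then plan to the navy carton.

arm_command(
  rows=[255,0,0,0.3,0,0,0,255,0,0,0.5,0,0,0,255,0,0,0.5,0,0,0,0,0,0,0.5,0,0,0,0,0,0,0.5,0,0,0,0,0,0,0.5,0,0,0,0,0,0,0.5,0,0,0,0,0,0,-2,0,0,0,0,0,0,-6,0,0,0,0,0,0,-11,0,0,0],
)

```text
clock: 18.8
tcp_pos: [0.5653, -0.2865, 0.1404]
tool_rot: [[0.157, 0.988, -0.004], [0.988, -0.157, 0.002], [0.002, -0.004, -1.0]]
ft_force: [0.6, -0.1, 0.1]
width: 0.0856
grip_force: 0.0
```

```bash
python3 plan.py 0.56,0.05,0.14,120 0.40,0.29,0.14,160 0.3503,0.312,0.13,187.5 0.3503,0.312,0.019,187.5
python3 - <<'E'
from h import *
print([(n,[np.round(d["box"]).astype(int).tolist() for d in env.look_for(n,"carton_large")]) for n in("side","top") if env.snapshot(n) is not None])
E
```

```text
now [ 0.5653 -0.2865  0.1404] th 81.0 tilt 0.26 w 0.0856 grip 0.0 F [ 0.6 -0.1  0.1] t 18.8 j [ 44.  29. -29.  83.  14.  72.   5.]
0.56,0.05,0.14,120 -> [33.15 -5.8   0.04] turn -39.0 dist 0.337
0.40,0.29,0.14,160 -> [28.78 -1.86 -0.  ] turn -40.0 dist 0.288
0.3503,0.312,0.13,187.5 -> [5.42 0.37 1.  ] turn -27.5 dist 0.055
0.3503,0.312,0.019,187.5 -> [-0.   0.  11.1] turn -0.0 dist 0.111
[('side', [[274, 325, 46, 48]]), ('top', [[117, 276, 33, 39]])]
```

arm_command(
  rows=[0,2,-0.3,0,0,0,-3,0,6,-1,0,0,0,-8,0,10,-1.7,0,0,0,-13,0,14,-2.4,0,0,0,-18,0,18,-3.1,0,0,0,-23,0,22,-3.8,0,0,0,-28,0,26,-4.5,0,0,0,-33,0,30,-5.2,0,0,0,-37,0,33.2,-5.8,0,0,0,-39,0,33.2,-5.8,0,0,0,-39],
)

```text
clock: 20.0
tcp_pos: [0.5592, 0.0576, 0.1402]
tool_rot: [[-0.51, 0.86, -0.002], [0.86, 0.51, 0.003], [0.004, -0.0, -1.0]]
ft_force: [-1.3, 1.0, 0.1]
width: 0.0854
grip_force: 0.0
```

arm_command(
  rows=[0,2,-0.1,0,0,0,-3,0,6,-0.4,0,0,0,-8,0,10,-0.6,0,0,0,-13,0,14,-0.9,0,0,0,-18,0,18,-1.2,0,0,0,-24,0,22,-1.4,0,0,0,-30,0,26,-1.7,0,0,0,-36,0,28.8,-1.9,0,0,0,-40,0,28.8,-1.9,0,0,0,-40,0,28.8,-1.9,0,0,0,-40],
)

```text
clock: 21.0
tcp_pos: [0.4, 0.2896, 0.1406]
tool_rot: [[-0.94, 0.34, -0.001], [0.34, 0.94, -0.001], [0.0, -0.001, -1.0]]
ft_force: [0.4, -0.1, 0.5]
width: 0.0856
grip_force: 0.0
```

```bash
python3 plan.py 0.3503,0.312,0.13,187.5 0.3503,0.312,0.019,187.5
```

```text
now [0.4    0.2896 0.1406] th 160.1 tilt 0.08 w 0.0856 grip 0.0 F [ 0.4 -0.1  0.5] t 21.0 j [ 11.  19. -59. 104.  18.  67.  16.]
0.3503,0.312,0.13,187.5 -> [5.44 0.41 1.06] turn -27.4 dist 0.056
0.3503,0.312,0.019,187.5 -> [-0.   0.  11.1] turn -0.0 dist 0.111
```

arm_command(
  rows=[0,1.5,0.1,0.3,0,0,-6,0,3,0.2,0.6,0,0,-13,0,4.5,0.3,0.9,0,0,-20,0,5.4,0.4,1.1,0,0,-27.4,0,5.4,0.4,1.1,0,0,-27.4,0,5.4,0.4,1.1,0,0,-27.4],
)

```text
clock: 21.6
tcp_pos: [0.3526, 0.3109, 0.13]
tool_rot: [[-0.992, -0.123, -0.0], [-0.123, 0.992, -0.001], [0.0, -0.001, -1.0]]
ft_force: [0.1, -0.1, -0.3]
width: 0.0854
grip_force: 0.0
```

```bash
python3 plan.py 0.3503,0.312,0.02,187.5;python3 look.py a4 60,180,220,340 200,260,360,384
```

```text
now [0.3526 0.3109 0.13  ] th -172.9 tilt 0.04 w 0.0854 grip 0.0 F [ 0.1 -0.1 -0.3] t 21.6 j [ 12.  19. -67. 108.  19.  66.  36.]
0.3503,0.312,0.02,187.5 -> [ 0.22  0.14 11.  ] turn -0.4 dist 0.11
```

View pics/a4.png

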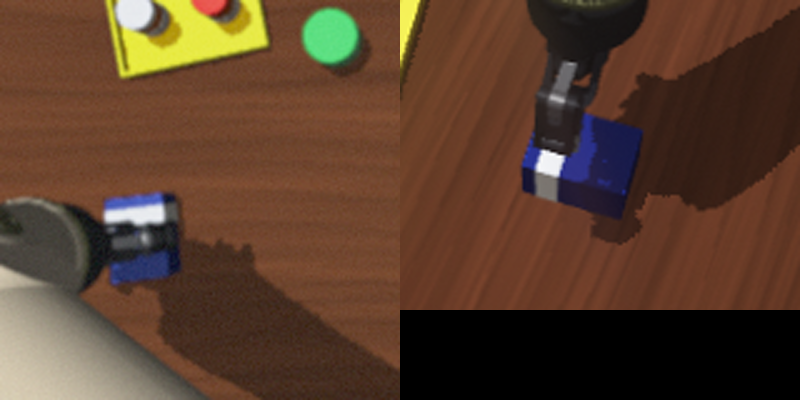

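Gripper straddles the navy carton (top crop (140,238)). Descend and grip.

arm_command(
  rows=[0,0.1,0.1,2,0,0,0,0,0.1,0.1,5,0,0,0,0,0.1,0.1,8,0,0,0,0,0.1,0.1,10.8,0,0,0,0,0.1,0.1,11,0,0,0,255,0.1,0.1,11,0,0,0,255,0.1,0.1,11,0,0,0,255,0.1,0.1,11,0,0,0,255,0.1,0.1,11,0,0,0,255,0.1,0.1,11,0,0,0],
  squeeze=40,
)

```text
clock: 22.7
tcp_pos: [0.3517, 0.3139, 0.022]
tool_rot: [[-0.992, -0.128, 0.003], [-0.128, 0.992, 0.001], [-0.003, 0.001, -1.0]]
ft_force: [-0.7, 0.1, 8.0]
width: 0.0557
grip_force: 43.8
```

arm_command(
  rows=[255,0,0,0,0,0,0,255,0,0,0,0,0,0,255,0,0,-1,0,0,0,255,0,0,-3,0,0,0,255,0,0,-6,0,0,0,255,0,0,-9,0,0,0,255,0,0,-12.4,0,0,0,255,0,0,-12.4,0,0,0],
)

```text
clock: 23.5
tcp_pos: [0.3521, 0.3152, 0.149]
tool_rot: [[-0.992, -0.129, 0.006], [-0.129, 0.992, 0.004], [-0.006, 0.003, -1.0]]
ft_force: [0.2, 1.2, -2.0]
width: 0.0551
grip_force: 43.1
```

```bash
python3 plan.py 0.50,0.17,0.15,145 0.6434,-0.026,0.15,100.4 0.6434,-0.026,0.03,100.4
```

```text
now [0.3521 0.3152 0.149 ] th -172.6 tilt 0.4 w 0.0551 grip 43.1 F [ 0.2  1.2 -2. ] t 23.5 j [ 14.  17. -68. 107.  18.  67.  37.]
0.50,0.17,0.15,145 -> [-12.8 -16.3  -0.1] turn 42.4 dist 0.207
0.6434,-0.026,0.15,100.4 -> [-22.99  -7.83  -0.  ] turn 44.6 dist 0.243
0.6434,-0.026,0.03,100.4 -> [ 0.  0. 12.] turn -0.0 dist 0.12
```

arm_command(
  rows=[255,-1,-1.3,0,0,0,3,255,-3,-3.8,0,0,0,9,255,-5,-6.4,0,0,0,16,255,-7,-8.9,0,0,0,23,255,-9,-11.5,0,0,0,30,255,-11,-14,0,0,0,37,255,-12.8,-16.3,0,0,0,42.4,255,-12.8,-16.3,0,0,0,42.4],
)

```text
clock: 24.3
tcp_pos: [0.5012, 0.1619, 0.1428]
tool_rot: [[-0.812, 0.584, -0.001], [0.584, 0.812, -0.002], [-0.0, -0.003, -1.0]]
ft_force: [0.7, -0.8, -2.1]
width: 0.0554
grip_force: 43.0
```

arm_command(
  rows=[255,-1.5,-0.5,0,0,0,3,255,-4.5,-1.5,0,0,0,9,255,-8,-2.7,0,0,0,15,255,-11.5,-3.9,0,0,0,22,255,-15,-5.1,0,0,0,29,255,-18.5,-6.3,0,0,0,36,255,-21.5,-7.3,0,0,0,42,255,-23,-7.8,0,0,0,44.6,255,-23,-7.8,0,0,0,44.6,255,-23,-7.8,0,0,0,44.6],
)

```text
clock: 25.3
tcp_pos: [0.6415, -0.0269, 0.1438]
tool_rot: [[-0.182, 0.983, -0.001], [0.983, 0.182, 0.001], [0.001, -0.001, -1.0]]
ft_force: [0.1, 0.2, -2.2]
width: 0.0552
grip_force: 43.0
```

```bash
python3 plan.py 0.6434,-0.026,0.03,100.4; python3 look.py a5 180,80,340,240 140,90,300,250
```

```text
now [ 0.6415 -0.0269  0.1438] th 100.5 tilt 0.1 w 0.0552 grip 43.0 F [ 0.1  0.2 -2.2] t 25.3 j [ 25.  32. -37.  81.  19.  73.  -3.]
0.6434,-0.026,0.03,100.4 -> [ 0.05  0.2  11.38] turn 0.1 dist 0.114
```

View pics/a5.png

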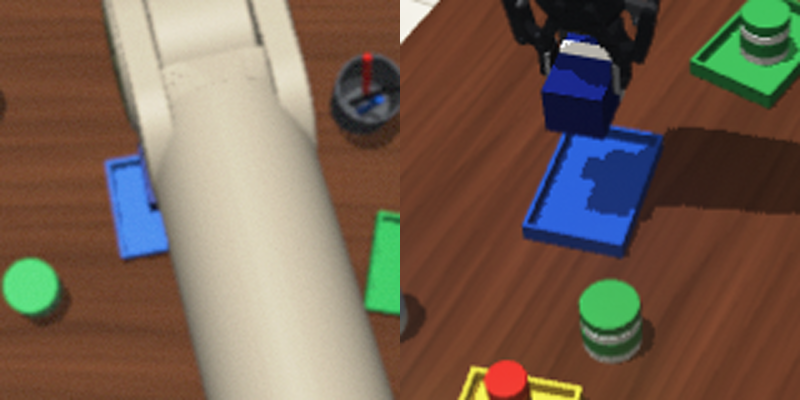

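Jar stands in the green tray and the navy carton is held level over the blue one. Lower it.

arm_command(
  rows=[255,0,0.1,2,0,0,0,255,0,0.1,5,0,0,0,255,0,0.1,8,0,0,0,255,0,0.1,10,0,0,0,255,0,0.1,10.8,0,0,0,255,0,0.1,11.3,0,0,0,255,0,0.1,11.3,0,0,0,255,0,0.1,11.3,0,0,0],
)

```text
clock: 26.2
tcp_pos: [0.6439, -0.0275, 0.0327]
tool_rot: [[-0.181, 0.984, 0.002], [0.984, 0.181, 0.0], [-0.0, 0.002, -1.0]]
ft_force: [-0.8, -1.4, -2.7]
width: 0.0558
grip_force: 43.0
```

```bash
python3 plan.py 0.6434,-0.026,0.026,100.4
```

```text
now [ 0.6439 -0.0275  0.0327] th 100.4 tilt 0.11 w 0.0558 grip 43.0 F [-0.8 -1.4 -2.7] t 26.2 j [ 23.  38. -34.  87.  23.  62.  -6.]
0.6434,-0.026,0.026,100.4 -> [ 0.16 -0.03  0.67] turn 0.0 dist 0.007
```

arm_command(
  rows=[255,0,0,0.3,0,0,0,255,0,0,0.5,0,0,0,255,0,0,0.6,0,0,0,255,0,0,0.6,0,0,0,0,0,0,0.6,0,0,0,0,0,0,0.6,0,0,0,0,0,0,0.6,0,0,0,0,0,0,-2,0,0,0,0,0,0,-6,0,0,0,0,0,0,-11,0,0,0],
)

```text
clock: 27.2
tcp_pos: [0.6417, -0.028, 0.1406]
tool_rot: [[-0.18, 0.984, -0.004], [0.984, 0.18, 0.001], [0.001, -0.004, -1.0]]
ft_force: [1.3, -0.2, 0.1]
width: 0.0854
grip_force: 0.0
```

```bash
python3 plan.py 0.4201,-0.1445,0.13,28 0.4201,-0.1445,0.012,28
```

```text
now [ 0.6417 -0.028   0.1406] th 100.4 tilt 0.24 w 0.0854 grip 0.0 F [ 1.3 -0.2  0.1] t 27.2 j [ 25.  32. -37.  81.  19.  73.  -3.]
0.4201,-0.1445,0.13,28 -> [ -7.46 -23.9    1.06] turn 72.4 dist 0.251
0.4201,-0.1445,0.012,28 -> [ 0.   0.  11.8] turn -0.0 dist 0.118
```

arm_command(
  rows=[0,-0.7,-2.4,0.1,0,0,7,0,-1.5,-4.8,0.2,0,0,15,0,-2.3,-7.5,0.3,0,0,23,0,-3.2,-10.3,0.4,0,0,31,0,-4.1,-13.1,0.5,0,0,39,0,-5,-15.9,0.6,0,0,47,0,-5.8,-18.7,0.8,0,0,55,0,-6.6,-21.2,0.9,0,0,63,0,-7.2,-23,1,0,0,70,0,-7.5,-23.9,1,0,0,72.4],
)

```text
clock: 28.2
tcp_pos: [0.4202, -0.1456, 0.1313]
tool_rot: [[0.885, 0.465, -0.0], [0.465, -0.885, -0.001], [-0.001, 0.0, -1.0]]
ft_force: [0.0, -1.0, -0.3]
width: 0.0856
grip_force: 0.0
```

arm_command(
  rows=[0,0,0,0,0,0,0,0,0,0,0,0,0,0],
)

```text
clock: 28.4
tcp_pos: [0.4224, -0.1442, 0.1316]
tool_rot: [[0.882, 0.472, 0.001], [0.472, -0.882, 0.0], [0.001, 0.0, -1.0]]
ft_force: [-1.2, -0.1, 0.6]
width: 0.0854
grip_force: 0.0
```

```bash
python3 plan.py 0.4201,-0.1445,0.012,28; python3 look.py a6 180,80,340,300 140,60,390,250
```

```text
now [ 0.4224 -0.1442  0.1316] th 28.2 tilt 0.06 w 0.0854 grip 0.0 F [-1.2 -0.1  0.6] t 28.4 j [ 39.   6. -25. 112.   3.  62. -50.]
0.4201,-0.1445,0.012,28 -> [-0.22 -0.09 11.96] turn 0.2 dist 0.12
```

View pics/a6.png

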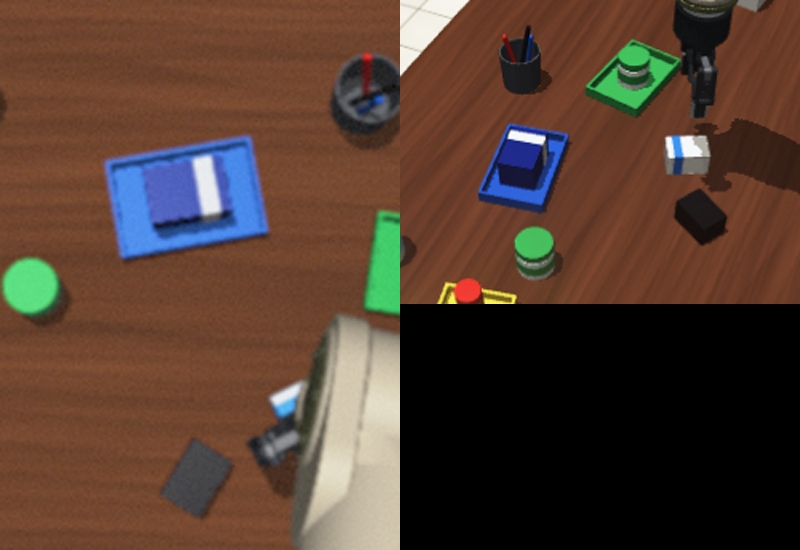

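Navy carton lies flat and centred in the blue tray. Grasp the white carton, and fit the navy's pose for the stacking.

arm_command(
  rows=[0,-0.1,0,2,0,0,0,0,-0.1,0,5,0,0,0,0,-0.1,0,8,0,0,0,0,-0.1,0,11,0,0,0,0,-0.1,0,11.9,0,0,0,0,-0.1,0,11.9,0,0,0,255,-0.1,0,11.9,0,0,0,255,-0.1,0,11.9,0,0,0,255,-0.1,0,11.9,0,0,0,255,-0.1,0,11.9,0,0,0],
  squeeze=30,
)

```text
clock: 29.5
tcp_pos: [0.4217, -0.1454, 0.0136]
tool_rot: [[0.883, 0.469, 0.002], [0.469, -0.883, -0.001], [0.002, 0.002, -1.0]]
ft_force: [-1.3, 0.9, 8.4]
width: 0.0433
grip_force: 31.4
```

arm_command(
  rows=[255,0,0,0,0,0,0,255,0,0,0,0,0,0,255,0,0,0,0,0,0,255,0,0,-1,0,0,0,255,0,0,-3,0,0,0,255,0,0,-6,0,0,0,255,0,0,-9,0,0,0,255,0,0,-13,0,0,0,255,0,0,-15,0,0,0,255,0,0,-15,0,0,0],
)

```text
clock: 30.5
tcp_pos: [0.4226, -0.1457, 0.1663]
tool_rot: [[0.883, 0.469, 0.006], [0.469, -0.883, -0.003], [0.004, 0.005, -1.0]]
ft_force: [0.3, -0.7, -1.4]
width: 0.0438
grip_force: 30.9
```

```bash
python3 - <<'E'
from h import *
I={n:env.snapshot(n) for n in("side","top")};M={}
c={"top":(253,156),"side":(217,162)}
for n in I:
    h,s,v=hsv(I[n]);b=((h>108)&(h<135)&(v<(175 if n=="top" else 140)))|((s<60)&(v>110));M[n]=blob(I[n],b,c[n],24)
for ns in (["top"],["top","side"]):
    print(ns,fit(lambda p:box(*p,.08,.056,.004,.054),[.643,-.027,100],{n:M[n] for n in ns},[.006,.006,4]))
E
python3 plan.py 0.55,-0.08,0.165,65 0.6434,-0.026,0.165,100.4
```

```text
['top'] (array([ 6.33784144e-01, -2.61043596e-02,  1.09026878e+02]), np.float64(0.3927392739273927))
['top', 'side'] (array([ 6.36383895e-01, -2.64485141e-02,  1.01441434e+02]), np.float64(0.46068094177900054))
now [ 0.4206 -0.1452  0.1628] th 28.0 tilt 0.06 w 0.0433 grip 30.9 F [ 0.5 -0.2 -1.5] t 30.6 j [ 40.   4. -26. 110.   2.  66. -49.]
0.55,-0.08,0.165,65 -> [14.48  0.31 -0.22] turn -37.0 dist 0.145
0.6434,-0.026,0.165,100.4 -> [ 8.84  6.18 -0.  ] turn -35.4 dist 0.108
```

```bash
python3 -c "
from h import *
T=lambda u,v:np.array((u/2.5+180,v/2.5+80))
g=np.array([ground('top',T(*c),.054) for c in [(144,168),(212,154),(222,214),(153,226)]]);print(g.round(3),g.mean(0))
p,e=tri({'top':T(183,190.5),'side':(np.array([525,150])-[400,0])/1.6+[140,60]});print(p,e)"; python3 plan.py 0.55,-0.08,0.165,65 0.6434,-0.0265,0.165,100.4
```

```text
[[ 0.664  0.015]
 [ 0.678 -0.052]
 [ 0.618 -0.062]
 [ 0.606  0.006]] [ 0.64141829 -0.02312193]
[ 0.64027029 -0.0241848   0.04820952] 0.8874614529904647
now [ 0.4206 -0.1452  0.1628] th 28.0 tilt 0.06 w 0.0433 grip 30.9 F [ 0.5 -0.2 -1.5] t 30.6 j [ 40.   4. -26. 110.   2.  66. -49.]
0.55,-0.08,0.165,65 -> [14.48  0.31 -0.22] turn -37.0 dist 0.145
0.6434,-0.0265,0.165,100.4 -> [ 8.8  6.2 -0. ] turn -35.4 dist 0.108
```

arm_command(
  rows=[255,1,0,0,0,0,-4,255,3,0.1,0,0,0,-9,255,5.5,0.1,0,0,0,-15,255,8,0.2,0,0,0,-21,255,10.5,0.2,0,0,0,-27,255,13,0.3,-0.1,0,0,-33,255,14.5,0.3,-0.2,0,0,-37,255,14.5,0.3,-0.2,0,0,-37],
)

```text
clock: 31.4
tcp_pos: [0.5505, -0.0778, 0.1626]
tool_rot: [[0.419, 0.908, -0.002], [0.908, -0.419, 0.002], [0.001, -0.003, -1.0]]
ft_force: [-0.1, -0.1, -0.5]
width: 0.0435
grip_force: 30.9
```

arm_command(
  rows=[255,1,0.7,0,0,0,-5,255,3,2.1,0,0,0,-12,255,5,3.5,0,0,0,-20,255,7,4.9,0,0,0,-28,255,8.4,5.9,0,0,0,-33,255,8.8,6.2,0,0,0,-35.4,255,8.8,6.2,0,0,0,-35.4,255,8.8,6.2,0,0,0,-35.4],
)

```text
clock: 32.2
tcp_pos: [0.6425, -0.027, 0.1634]
tool_rot: [[-0.178, 0.984, -0.002], [0.984, 0.178, -0.0], [0.0, -0.002, -1.0]]
ft_force: [-0.3, -0.1, -1.8]
width: 0.0434
grip_force: 30.9
```

```bash
python3 plan.py 0.6434,-0.0265,0.07,100.4
```

```text
now [ 0.6425 -0.027   0.1634] th 100.2 tilt 0.11 w 0.0434 grip 30.9 F [-0.3 -0.1 -1.8] t 32.2 j [ 25.  31. -38.  80.  19.  76.  -3.]
0.6434,-0.0265,0.07,100.4 -> [0.03 0.1  9.34] turn -0.2 dist 0.093
```

arm_command(
  rows=[255,0.1,0,2,0,0,0,255,0.1,0,5,0,0,0,255,0.1,0,7.5,0,0,0,255,0.1,0,8.5,0,0,0,255,0.1,0,9.1,0,0,0,255,0.1,0,9.1,0,0,0,255,0.1,0,9.1,0,0,0],
)

```text
clock: 32.9
tcp_pos: [0.6441, -0.0253, 0.0747]
tool_rot: [[-0.18, 0.984, 0.002], [0.984, 0.18, 0.0], [-0.0, 0.002, -1.0]]
ft_force: [0.7, 0.4, -0.8]
width: 0.0434
grip_force: 30.9
```

```bash
python3 plan.py 0.6425,-0.0255,0.0676,100.4
```

```text
now [ 0.6441 -0.0253  0.0747] th 100.4 tilt 0.11 w 0.0434 grip 30.9 F [ 0.7  0.4 -0.8] t 32.9 j [ 24.  36. -36.  85.  22.  66.  -5.]
0.6425,-0.0255,0.0676,100.4 -> [ 0.01 -0.16  0.71] turn -0.0 dist 0.007
```

arm_command(
  rows=[255,0,-0.1,0.3,0,0,0,255,0,-0.1,0.5,0,0,0,255,0,-0.1,0.6,0,0,0,255,0,-0.1,0.6,0,0,0],
)

```text
clock: 33.3
tcp_pos: [0.6426, -0.0256, 0.0678]
tool_rot: [[-0.18, 0.984, 0.001], [0.984, 0.18, -0.0], [-0.0, 0.0, -1.0]]
ft_force: [-1.9, -0.3, 2.2]
width: 0.0437
grip_force: 31.3
```

arm_command(
  rows=[0,0,0,0,0,0,0,0,0,0,0,0,0,0,0,0,0,0,0,0,0,0,0,0,0,0,0,0,0,0,0,0,0,0,0,0,0,0,-2,0,0,0,0,0,0,-6,0,0,0,0,0,0,-10,0,0,0,0,-3,-3,-14,0,0,0,0,-6,-7,-14,0,0,0,0,-9,-11,-14,0,0,0],
)

```text
invalid input at $.rows: expected 1 to 10 rows
```

arm_command(
  rows=[0,-4,-2,0,0,0,0,0,-8,-3,0,0,0,0,0,-12,-3,0,0,0,0,0,-16,-3,0,0,0,0,0,-20,-3,0,0,0,0,0,-20,-3,0,0,0,0,0,-20,-3,0,0,0,0],
)

```text
clock: 34.0
tcp_pos: [0.6487, -0.2291, 0.0669]
tool_rot: [[-0.177, 0.984, -0.0], [0.984, 0.177, 0.0], [0.0, -0.0, -1.0]]
ft_force: [0.4, 1.1, 0.4]
width: 0.0854
grip_force: 0.0
```

```bash
python3 plan.py; python3 look.py fin 80,80,400,340 90,60,410,360
```

```text
now [ 0.6487 -0.2291  0.0669] th 100.2 tilt 0.01 w 0.0854 grip 0.0 F [0.4 1.1 0.4] t 34.0 j [ 38.  40. -33.  77.  22.  69.  13.]
```

View pics/fin.png

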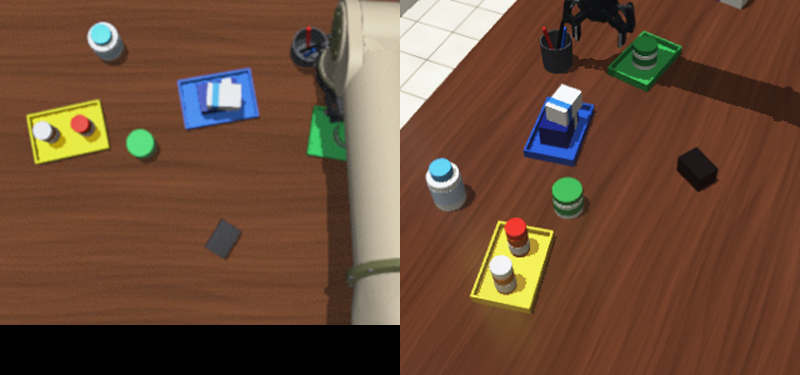

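My second call had 11 rows and was refused, so the next one swept sideways while opening. The white carton seems shifted along −y. I rise first, then measure.

arm_command(
  rows=[0,0,0,-2,0,0,0,0,0,0,-6,0,0,0,0,0,0,-10,0,0,0,0,0,0,-14,0,0,0,0,0,0,-14,0,0,0],
)

```text
clock: 34.6
tcp_pos: [0.652, -0.2255, 0.2151]
tool_rot: [[-0.183, 0.983, 0.011], [0.983, 0.183, -0.002], [-0.004, 0.01, -1.0]]
ft_force: [0.1, 0.1, 0.6]
width: 0.0855
grip_force: 0.0
```

arm_command(
  rows=[0,-1,-3,0,0,0,0,0,-2,-6,0,0,0,0,0,-3,-9,0,0,0,0,0,-5,-12,0,0,0,0,0,-7,-15,0,0,0,0,0,-10,-18,0,0,0,0,0,-14,-19,0,0,0,0,0,-16,-19,0,0,0,0,0,-16,-19,0,0,0,0],
)

```text
clock: 35.5
tcp_pos: [0.4898, -0.4216, 0.2063]
tool_rot: [[-0.177, 0.984, -0.001], [0.984, 0.177, -0.0], [-0.0, -0.001, -1.0]]
ft_force: [-0.4, -0.3, -1.4]
width: 0.0854
grip_force: 0.0
```

```bash
python3 plan.py; python3 look.py f2 210,80,390,240 180,70,310,190
python3 - <<'E'
from h import *
for n in("side","top"):
    cv2.imwrite(f"pics/{n}9.png",env.snapshot(n)[:,:,::-1])
    for t in("pen_cup","big_bottle","jar"): print(n,t,[(np.round(d["box"]).astype(int).tolist(),round(d["confidence"],2)) for d in env.look_for(n,t)])
E
```

```text
now [ 0.4898 -0.4216  0.2063] th 100.2 tilt 0.06 w 0.0854 grip 0.0 F [-0.4 -0.3 -1.4] t 35.5 j [ 60.  29. -33.  76.  15.  80.  38.]
side pen_cup [([214, 99, 28, 40], 0.56)]
side big_bottle [([129, 207, 30, 42], 0.78)]
side jar [([286, 101, 24, 25], 0.65), ([226, 219, 25, 34], 0.55), ([218, 146, 28, 36], 0.52)]
top pen_cup [([328, 118, 34, 33], 0.69)]
top big_bottle [([166, 115, 27, 31], 0.85)]
top jar [([360, 185, 20, 27], 0.66), ([193, 195, 20, 22], 0.58), ([328, 118, 36, 29], 0.51)]
```

View pics/f2.png

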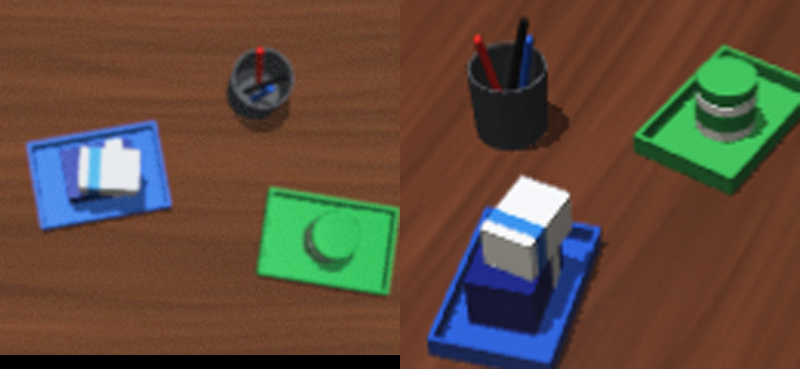

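Pen cup and jar are as they were. The white carton lies flat on the navy one, but shifted toward −y and a little turned: top crop centre (110,170), side crop (528,213). I've used my 14 pictures, so I fit its pose numerically and correct it.

Run:
```python
from h import *
T=lambda u,v:np.array((u/2.2222+210,v/2.2222+80));Sd=lambda u,v:np.array(((u-400)/3.077+180,v/3.077+70))
print("tri",tri({"top":T(110,170),"side":Sd(528,213)}))
print("top corners@.094",[ground("top",T(*c),.094).round(3).tolist() for c in [(81,149),(140,145),(140,195),(78,191)]])
I={n:cv2.imread(f"pics/{n}9.png")[:,:,::-1].copy() for n in("side","top")};M={}
for n,c in(("top",(259,156)),("side",(221,143))):
    h,s,v=hsv(I[n]);b=((s<75)&(v>95))|((h>95)&(h<112)&(s>40)&(v>110)&(s<190)&(v>(150 if n=="side" else 120)))
    M[n]=blob(I[n],b,c,26);ys,xs=np.where(M[n]);print(n,M[n].sum()/16,"expected",sil(n,box(.645,-.04,100,.064,.044,.054,.094)).sum()/16,xs.min()/4,xs.max()/4,ys.min()/4,ys.max()/4)
for ns in(["top"],["side"],["top","side"]):
  for a in(92,108):
    p,i=fit(lambda p:box(*p,.064,.044,.054,.094),[.645,-.04,a],{n:M[n] for n in ns},[.008,.008,6]);print(ns,p.round(4),round(i,3))
p,i=fit(lambda p:box(*p[:3],.064,.044,p[3]-.04,p[3]),[.645,-.04,96,.094],M,[.006,.006,6,.006]);print("free z",p.round(4),round(i,3))
```

```text
tri (array([ 0.63370554, -0.03828112,  0.08734822]), np.float64(0.17928178837502173))
top corners@.094 [[0.656, -0.007], [0.66, -0.07], [0.606, -0.07], [0.61, -0.004]]
top 1425.75 expected 580.5 233.0 284.75 136.0 179.75
side 258.5 expected 667.25 204.0 223.75 140.0 160.75
['top'] [ 6.481000e-01 -5.620000e-02  1.048134e+02] 0.389
['top'] [ 6.470000e-01 -5.110000e-02  1.113335e+02] 0.389
['side'] [ 6.432000e-01 -1.920000e-02  1.206202e+02] 0.436
['side'] [ 6.449000e-01 -2.400000e-02  1.206359e+02] 0.437
['top', 'side'] [ 6.41800e-01 -3.55000e-02  9.46288e+01] 0.372
['top', 'side'] [ 6.473000e-01 -3.370000e-02  1.060062e+02] 0.373
free z [ 6.623000e-01 -5.120000e-02  1.200278e+02  4.270000e-02] 0.416
```

Run:
```python
from h import *
I={n:cv2.imread(f"pics/{n}9.png")[:,:,::-1].copy() for n in("side","top")}
# compact label maps: W white/grey, L light blue, N navy, B tray blue, . other
def lab(n,u0,u1,v0,v1):
    h,s,v=hsv(I[n])
    for r in range(v0,v1):
        print(r,"".join("W" if s[r,c]<70 and v[r,c]>150 else "w" if s[r,c]<80 and v[r,c]>70 else "L" if 92<h[r,c]<109 and s[r,c]>=70 and v[r,c]>130 else "B" if 105<h[r,c]<116 and v[r,c]>100 else "n" if 105<h[r,c]<135 else "." for c in range(u0,u1)))
lab("top",232,282,138,178);print();lab("side",200,240,120,180)
```

```text
138 ..................wwwwnnnBBBBBBBBBBBLBBBBBBBBBBBBw
139 .............wwwnnnBBBBBBBBBBBBBBBBBBBBBBBBBBBBBBw
140 ......wwwwnnnnBBBBBBBBBBBBBBBBBBBBBBBLBBBBLLLBBBBn
141 .wwwnnnBBBBBBBBBBBBBBBBBBBBBBBBBBBBBBBLLLLLLLBLBBn
142 nBBBBBBBBBBBBBBBBBBBBBBBBBBBBBwwBBBBBBLLLLLLLLBBBn
143 BBBBBBLBBLBBBBBBBBBBBBBBBBWWWWWWWBBBBBBLLLLLLLBBBB
144 BBBBBBBBBBBBBBBBBBBBBBBBBWWWWWWWWnBBBBLLLLLLLLBBBB
145 BBBBBBBBBBBBBBBBBBBBBBBBnWWWWWWWWnBBBBBLLLLLLLLBBB
146 BBBBBBBBBBBBBBwWWwLLLLLBwWWWWWWWWWnBBBBBBLLLBLLBBB
147 LLBLBBBBBBBBBnWWWWLLLLLLWWWWWWWWWWWWWWWwBBLLLBLBBB
148 LLLLBBBBBBBBBnWWWWLLLLLLWWWWWWWWWWWWWWWWWBLLLLBBBB
149 LLLLBBBBnBnnBnWWWWLLLLLLWWWWWWWWWWWWWWWWWBBLLLLLBB
150 LLLLBBnnBBBnBBWWWWLLLLLwWWWWWWWWWWWWWWWWWBBLLLLLBB
151 LLLLLBBBBBBBBnWWWWLLLLLWWWWWWWWWWWWWWWWWWBBLLLLBBB
152 LLLLLBBnBBBBBwWWWWLLLLLWWWWWWWWWWWWWWWWWWBLLLLLLBB
153 LLLBLBBBBBBBnwWWWWLLLLLWWWWWWWWWWWWWWWWWWBLLLLLBBB
154 LLLLLBBBBnBBnWWWWWLLLLLWWWWWWWWWWWWWWWWWWBLLLLLLBB
155 LLLLLBBBBBBBBwWWWWLLLLLWWWWWWWWWWWWWWWWWWBLLLLLLBB
156 LLLLLBBBBBBBnWWWWWLLLLLWWWWWWWWWWWWWWWWWWBLLLLLLBB
157 LLLLBBBBBBBBBWWWWWLLLLLWWWWWWWWWWWWWWWWWWBLLLLLLBB

[... 3100 characters left out ...]
nnnnnnnnnnnnnnnBBBBBBBBnn
165 BBnnnnnnnnnnnnnnnnnnnnnnnnnnnnBBBBBBBnn.
166 BBnnnnnnnnnnnnnnnnnnnnnnnnnnnBBBBBBBBnn.
167 BBnnnnnnnnnnnnnnnnnnnnnnnnnnnBBBBBBBBnn.
168 BBnnnnnnnnnnnnnnnnnnnnnnnnnnnBBBBBBBnn..
169 BBnnnnnnnnnnnnnnnnnnnnnnnnnnBBBBBBBBnn..
170 BBnnnnnnnnnnnnnnnnnnnnnnnnnnBBBBBBBBn...
171 BBnnnnnnnnnnnnnnnnnnnnnnnnnBBBBBBBBnn...
172 BBnnnnnnnnnnnnnnnnnnnnnnnnnBBBBBBBBnn...
173 BBBnnnnnnnnnnnnnnnnnnnnnnnnBBBBBBBnn....
174 BBBnnnnnnnnnnnnnnnnnnnnnnnBBBBBBBBnn....
175 BBBBBBBBnnnnnnnnnnnnnnnnnnBBBBBBBBnn....
176 BBBBBBBBBBBBBnnnnnnnnnnnnnBBBBBBBnn.....
177 BBBBBBBBBBBBBBBBBBnnnnnnnBBBBBBBBnn.....
178 BBBBBBBBBBBBBBBBBBBBBBBnBBBBBBBBBnn.....
179 BBBBBBBBBBBBBBBBBBBBBBBBBBBBBBBBnn......
```

```bash
python3 - <<'E'
from h import *
c=dict(A=((246,146.5),(206,143.5)),)
print("centre",tri({"top":(259.1,155.6),"side":(221.3,138.1)}))
print("small top corners",[ground("top",q,.094).round(4).tolist() for q in[(245.6,146),(272.6,146.6),(273,165),(244.8,164.8)]])
obs={"top":np.array([(245.6,146),(272.6,146.6),(273,165),(244.8,164.8)]),"side":np.array([(206,143),(219.8,126.8),(235,132.5),(224.5,148.5)])}
def r(p):
    b=box(p[0],p[1],p[2],.064,.044,.054,p[3])[4:];o=[]
    for n in obs:
        q=proj(n,b);d=np.linalg.norm(q[:,None]-obs[n][None],axis=2);
        from scipy.optimize import linear_sum_assignment as L
        i,j=L(d);o.append((q[i]-obs[n][j]).ravel())
    return np.concatenate(o)
for a in(84,90,96):
    s=least_squares(r,[.636,-.038,a,.094],x_scale=[.01,.01,5,.01]);print(s.x.round(4),np.abs(s.fun).max().round(2))
E
python3 plan.py
```

```text
centre (array([ 0.63445886, -0.03742579,  0.09172535]), np.float64(0.4267937822287138))
small top corners [[0.6582, -0.0048], [0.6569, -0.0692], [0.6124, -0.0701], [0.6127, -0.0031]]
[ 6.34000e-01 -3.72000e-02  8.94964e+01  9.41000e-02] 1.55
[ 6.34000e-01 -3.72000e-02  8.94964e+01  9.41000e-02] 1.55
[ 6.34000e-01 -3.72000e-02  8.94964e+01  9.41000e-02] 1.55
now [ 0.4911 -0.4187  0.2075] th 100.4 tilt 0.01 w 0.0855 grip 0.0 F [ 0.8 -0.2  0. ] t 36.0 j [ 60.  29. -33.  76.  15.  80.  38.]
```

White carton: (0.634, −0.037), yaw 89.5°, top 0.094, so flat but about 14 mm off the navy's centre of (0.642, −0.025). I regrasp it and centre it.

```bash
python3 plan.py 0.634,-0.0372,0.18,89.5 0.634,-0.0372,0.0685,89.5
```

```text
now [ 0.4911 -0.4187  0.2075] th 100.4 tilt 0.01 w 0.0855 grip 0.0 F [ 0.8 -0.2  0. ] t 36.0 j [ 60.  29. -33.  76.  15.  80.  38.]
0.634,-0.0372,0.18,89.5 -> [34.93 20.96  2.75] turn 10.9 dist 0.408
0.634,-0.0372,0.0685,89.5 -> [ 0.    0.   11.15] turn -0.0 dist 0.111
```

arm_command(
  rows=[0,3,1.8,0,0,0,1,0,7,4.2,0,0,0,2,0,11,6.6,0,0,0,3,0,15,9,0.5,0,0,4,0,19,11.4,1,0,0,5,0,23,13.8,1.5,0,0,7,0,27,16.2,2,0,0,9,0,31,18.6,2.5,0,0,10,0,34,20.4,2.8,0,0,10.9,0,34.9,21,2.8,0,0,10.9],
)

```text
clock: 37.0
tcp_pos: [0.6348, -0.0317, 0.1791]
tool_rot: [[0.002, 1.0, -0.0], [1.0, -0.002, 0.003], [0.003, -0.0, -1.0]]
ft_force: [-0.8, 1.5, -0.1]
width: 0.0856
grip_force: 0.0
```

arm_command(
  rows=[0,0,0,0,0,0,0,0,0,0,0,0,0,0,0,0,0,0,0,0,0],
)

```text
clock: 37.3
tcp_pos: [0.6343, -0.0409, 0.1794]
tool_rot: [[0.012, 1.0, 0.0], [1.0, -0.012, -0.001], [-0.001, 0.0, -1.0]]
ft_force: [-0.1, 0.6, 0.1]
width: 0.0853
grip_force: 0.0
```

```bash
python3 plan.py 0.634,-0.0372,0.0685,89.5
```

```text
now [ 0.6343 -0.0409  0.1794] th 89.3 tilt 0.08 w 0.0853 grip 0.0 F [-0.1  0.6  0.1] t 37.3 j [ 26.  29. -37.  80.  18.  77. -12.]
0.634,-0.0372,0.0685,89.5 -> [ 0.37 -0.04 11.09] turn -0.2 dist 0.111
```

arm_command(
  rows=[0,0,0,2,0,0,0,0,0,0,5,0,0,0,0,0,0,8,0,0,0,0,0,0,10,0,0,0,0,0,0,11,0,0,0,0,0,0,11.1,0,0,0,255,0,0,11.1,0,0,0,255,0,0,11.1,0,0,0,255,0,0,11.1,0,0,0,255,0,0,11.1,0,0,0],
)

```text
clock: 38.3
tcp_pos: [0.6355, -0.0381, 0.0699]
tool_rot: [[0.009, 1.0, 0.002], [1.0, -0.009, -0.0], [-0.0, 0.002, -1.0]]
ft_force: [-0.6, -0.3, 5.8]
width: 0.0436
grip_force: 31.4
```

arm_command(
  rows=[255,0,0,0,0,0,0,255,0,0,0,0,0,0,255,0,0,0,0,0,0],
)

```text
clock: 38.6
tcp_pos: [0.6354, -0.0381, 0.0699]
tool_rot: [[0.009, 1.0, 0.002], [1.0, -0.009, -0.0], [-0.0, 0.002, -1.0]]
ft_force: [-0.9, -1.4, 6.2]
width: 0.0433
grip_force: 31.5
```

```bash
python3 plan.py 0.634,-0.0372,0.0676,89.5
```

```text
now [ 0.6354 -0.0381  0.0699] th 89.5 tilt 0.14 w 0.0433 grip 31.5 F [-0.9 -1.4  6.2] t 38.6 j [ 25.  35. -35.  87.  21.  65. -15.]
0.634,-0.0372,0.0676,89.5 -> [ 0.08 -0.14  0.23] turn -0.0 dist 0.003
```

arm_command(
  rows=[255,0,0,-1,0,0,0,255,0,0,-2,0,0,0,255,0.4,0.2,-2,0,0,-4,255,0.9,0.5,-2,0,0,-8,255,1.3,0.7,-2,0,0,-10.9,255,1.3,0.7,-2,0,0,-10.9,255,1.3,0.7,-1,0,0,-10.9,255,1.3,0.7,-0.4,0,0,-10.9,255,1.3,0.7,-0.2,0,0,-10.9,255,1.3,0.7,-0.2,0,0,-10.9],
)

```text
clock: 39.6
tcp_pos: [0.6413, -0.0255, 0.07]
tool_rot: [[-0.179, 0.984, -0.001], [0.984, 0.179, -0.0], [-0.0, -0.001, -1.0]]
ft_force: [-1.1, -1.1, 0.2]
width: 0.0433
grip_force: 30.9
```

```bash
python3 plan.py 0.642,-0.025,0.0697,100.4
```

```text
now [ 0.6413 -0.0255  0.07  ] th 100.3 tilt 0.05 w 0.0433 grip 30.9 F [-1.1 -1.1  0.2] t 39.6 j [ 25.  36. -37.  86.  23.  66.  -6.]
0.642,-0.025,0.0697,100.4 -> [0.04 0.08 0.03] turn -0.1 dist 0.001
```

Release (9 rows), rise straight up; moving away comes only after a check.

arm_command(
  rows=[255,0,0,0.1,0,0,0,0,0,0,0.1,0,0,0,0,0,0,0.1,0,0,0,0,0,0,0.1,0,0,0,0,0,0,0.1,0,0,0,0,0,0,0.1,0,0,0,0,0,0,-2,0,0,0,0,0,0,-6,0,0,0,0,0,0,-11,0,0,0],
)

```text
clock: 40.5
tcp_pos: [0.6402, -0.0254, 0.1794]
tool_rot: [[-0.18, 0.984, -0.004], [0.984, 0.18, 0.0], [0.001, -0.004, -1.0]]
ft_force: [1.2, -0.3, 0.8]
width: 0.0855
grip_force: 0.0
```

```bash
python3 plan.py 0.49,-0.42,0.2,100.4
```

```text
now [ 0.6402 -0.0254  0.1794] th 100.4 tilt 0.25 w 0.0855 grip 0.0 F [ 1.2 -0.3  0.8] t 40.5 j [ 26.  31. -40.  78.  19.  78.  -3.]
0.49,-0.42,0.2,100.4 -> [-36.11 -21.89  -2.06] turn -0.0 dist 0.423
```

arm_command(
  rows=[0,-2,-1.2,-1.5,0,0,0,0,-6,-3.6,-2,0,0,0,0,-10,-6.1,-2,0,0,0,0,-14,-8.5,-2,0,0,0,0,-18,-10.9,-2,0,0,0,0,-22,-13.3,-2,0,0,0,0,-26,-15.8,-2,0,0,0,0,-30,-18.2,-2,0,0,0,0,-34,-20.6,-2,0,0,0,0,-36,-21.9,-2,0,0,0],
)

```text
clock: 41.5
tcp_pos: [0.4879, -0.424, 0.1998]
tool_rot: [[-0.174, 0.985, -0.001], [0.985, 0.174, -0.002], [-0.001, -0.002, -1.0]]
ft_force: [-0.8, -0.6, -0.8]
width: 0.0853
grip_force: 0.0
```

```bash
python3 plan.py
python3 - <<'E'
from h import *
I={n:env.snapshot(n) for n in("side","top")}
def lab(n,u0,u1,v0,v1):
    h,s,v=hsv(I[n])
    for r in range(v0,v1):
        print(r,"".join("W" if s[r,c]<70 and v[r,c]>150 else "w" if s[r,c]<80 and v[r,c]>70 else "L" if 92<h[r,c]<109 and s[r,c]>=70 and v[r,c]>130 else "B" if 105<h[r,c]<116 and v[r,c]>100 else "n" if 105<h[r,c]<135 else "." for c in range(u0,u1)))
lab("top",232,282,138,176);print();lab("side",200,240,122,180)
for t in("bottle_white_cap","bottle_red_cap","jar","pen_cup","big_bottle"):print(t,[[np.round(d["box"]).astype(int).tolist() for d in env.look_for(n,t)] for n in("side","top")])
E
```

```text
now [ 0.4879 -0.424   0.1998] th 100.0 tilt 0.13 w 0.0853 grip 0.0 F [-0.8 -0.6 -0.8] t 41.5 j [ 61.  29. -33.  76.  16.  79.  38.]
138 ..................wwwwnnnBBBBBBBBBBBBBBBBBBBBBBBBw
139 .............ww.nnnBBBBBBBBBBBBBBLBBBBBBBBBBBBBBBw
140 .......wwwnnnBBBBBBBBBBBBLBBBBLBBBBBBBBBBLLLLLBBBn
141 wwwwwnnnBBBBBBBBBBBBLBBBBBBBBBBBBBBBBBLBLLLLLLBBBn
142 nBBBBBBBBBBBBBBBBBBBBBBBBBBBBwwWWwBBBBLLLLLLLLBBBn
143 BBBBBBBBBBBBBBBLLBBBBBwwWWWWWWWWWWnBBBLLLLLLLLBBBB
144 BBBBBBBBBBBLLLLLLBWWWWWWWWWWWWWWWWwBBBBLLLLLLLBBBB
145 BBBBBBBBWWBLLLLLLWWWWWWWWWWWWWWWWWWBBBLLLLLLLLBBBB
146 BBBBBBBwWWWLLLLLLWWWWWWWWWWWWWWWWWWnBBBLLLLLLLLLBB
147 LLBBBBBWWWWwLLLLLWWWWWWWWWWWWWWWWWWnBBBLLLLLLLBBBB
148 LLLLBBnWWWWWLLLLLWWWWWWWWWWWWWWWWWWnBBBLLBLLLLLBBB
149 LLLBBBBWWWWWLLLLLWWWWWWWWWWWWWWWWWWBBBBBLLLLLLLBBB
150 LLLLBBBWWWWWLLLLLWWWWWWWWWWWWWWWWWWWBBBBLLLLLLBLBB
151 LLLLBBBBWWWWLLLLLLWWWWWWWWWWWWWWWWWWnBBBLLLLLLLBBB
152 LLLLLBBnWWWWLLLLLLWWWWWWWWWWWWWWWWWWnBBBLBLLLLLBLB
153 LBLLBBBnWWWWwLLLLLWWWWWWWWWWWWWWWWWWnBBBLLLLLLLLBB
154 LLLLLBBnWWWWWLLLLLWWWWWWWWWWWWWWWWWWnBBBLLLLLLLLBB
155 LLLLLBBnWWWWWLLLLLWWWWWWWWWWW
[... 3393 characters left out ...]
nnnnnnnnnnnBBBBBBBBnn...
173 BBBnnnnnnnnnnnnnnnnnnnnnnnnBBBBBBBnn....
174 BBBnnnnnnnnnnnnnnnnnnnnnnnBBBBBBBBnn....
175 BBBBBBBBnnnnnnnnnnnnnnnnnnBBBBBBBBnn....
176 BBBBBBBBBBBBBnnnnnnnnnnnnnBBBBBBBnn.....
177 BBBBBBBBBBBBBBBBBBnnnnnnnBBBBBBBBnn.....
178 BBBBBBBBBBBBBBBBBBBBBBBnBBBBBBBBBnn.....
179 BBBBBBBBBBBBBBBBBBBBBBBBBBBBBBBBnn......
bottle_white_cap [[[172, 280, 26, 32], [183, 252, 21, 27]], [[118, 186, 21, 17]]]
bottle_red_cap [[[183, 251, 20, 31]], [[145, 181, 20, 19]]]
jar [[[287, 102, 26, 27], [225, 219, 26, 32], [286, 109, 61, 47]], [[193, 195, 24, 22], [359, 187, 23, 28]]]
pen_cup [[[215, 98, 30, 46], [128, 209, 38, 42]], [[327, 119, 35, 32]]]
big_bottle [[[128, 207, 34, 44]], []]
```

```bash
python3 -c "
from workcell import env
print(env.job_done())"
```

```text
the job is handed in; nothing more can be done
None
```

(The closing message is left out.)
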